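# Restock the tin display and click on its price holder

### The job

Restock the counter display: lift each of the look-alike lidded tins to feel whether it is full or empty, lay the full ones flat side by side on the wooden display board and the empty ones flat in the open crate. When all the tins are sorted, set the price holder on the bare landing of the strip in front of the board and slide it along the rail until the detent clicks and holds it, fully home. Leave the bell, the tape and the jar alone.

Things in the scene. Friction and masses are not known exactly. Their poses are not given: they have to be found in the camera images.
- tin_a_mid (a point): one of the look-alike lidded tins (60 mm wide, own x; 90 long, own y; 22 high; None if absent). This point: its centre, 11 mm up. A full tin weighs 0.24 to 0.32 kg, an empty one 0.04 to 0.06 kg; which is which differs and cannot be seen. Grip it across the 60 mm width
- tin_b_mid (a point): one of the look-alike lidded tins (60 mm wide, own x; 90 long, own y; 22 high; None if absent). This point: its centre, 11 mm up. A full tin weighs 0.24 to 0.32 kg, an empty one 0.04 to 0.06 kg; which is which differs and cannot be seen. Grip it across the 60 mm width
- tin_c_mid (a point): one of the look-alike lidded tins (60 mm wide, own x; 90 long, own y; 22 high; None if absent). This point: its centre, 11 mm up. A full tin weighs 0.24 to 0.32 kg, an empty one 0.04 to 0.06 kg; which is which differs and cannot be seen. Grip it across the 60 mm width
- tin_d_mid (a point): one of the look-alike lidded tins (60 mm wide, own x; 90 long, own y; 22 high; None if absent). This point: its centre, 11 mm up. A full tin weighs 0.24 to 0.32 kg, an empty one 0.04 to 0.06 kg; which is which differs and cannot be seen. Grip it across the 60 mm width
- tin_e_mid (a point): one of the look-alike lidded tins (60 mm wide, own x; 90 long, own y; 22 high; None if absent). This point: its centre, 11 mm up. A full tin weighs 0.24 to 0.32 kg, an empty one 0.04 to 0.06 kg; which is which differs and cannot be seen. Grip it across the 60 mm width
- display: the fixed display stand, 190 x 330 mm; origin on the counter under it. Its wooden board spans own x -10 to +98, y -165 to +165 mm, top 12 mm above the counter; behind it a low lip, x 98 to 104 mm, 22 mm above the counter. In front of it a white strip (x -85 to -10 mm, top 6 mm above the counter) carries a rail along own y at x = -50 mm
- rail_seat (a point): point on the strip's top (6 mm above the counter) under the holder's centre when it is fully home; axes as the display's. From here the metal T-rail runs 78 mm towards -y to its rounded nose; its head is 26 mm wide, 14 to 20 mm above the counter. A dark end stop (46 mm wide, 32 mm high) begins 41.5 mm towards +y, 1.5 mm from the seated holder
- rail_landing (a point): point on the bare part of the strip (the landing), its top 6 mm above the counter, in line with the rail, 156 mm before rail_seat: a holder set down with its centre here stands 38 mm short of the rail's nose; slide it from here along the display's +y
- detent (a joint): sprung detent bump in the rail's head at rail_seat: 0 when up (5 mm above the head), 0.001 to 0.004 while the holder's roof presses it down, 0 again when it has clicked into the notch under the holder's middle. Passing it takes about 4 to 15 N of push
- holder_mid (a point): loose grey price holder, 0.16 kg: a C-shaped shoe 42 mm wide (own x), 80 long (own y), 27.5 high, either end may lead; on it an upright frame 12 mm thick (x), 66 long (y), top 90 mm above the foot: grip that. This point: its centre, 45 mm above the foot. The channel takes the rail's head with 1.5 mm play a side and lips under it: it goes on only by sliding from the nose
- crate: the fixed open wooden crate for empties, outside 150 (own x) x 170 (own y) x 40 mm, walls 5 mm, floor 5 mm. Origin: on the counter under its centre. Two tins may lie one on the other in it
- counter_bell: counter bell, 76 mm across, 59 mm high, a bystander; origin under its centre
- tape_roll: roll of tape lying flat, 92 mm across, 48 mm high, a bystander; origin under its centre
- sweet_jar_0: sweet jar with a lid, 64 mm across, 100 mm high, a bystander; origin under its centre

How it is judged:
By the outcome, as a careful person would: the job done as asked, in the order asked, and still so for the second after the job is handed in, with the robot touching nothing.
Of tin_a, tin_b, tin_c, tin_d, tin_e only 3 to 5 are there at a start; the rules pass over those that are not, and their reading is None.
At some moment in a run one of tin_a, tin_b, tin_c, tin_d, tin_e may be knocked a few centimetres aside while the robot is not near it.
Once in a run the grip may slacken for a moment while it holds something.
It also fails if it takes over 210 s, if anything falls off the work surface, if the arm or the gripper's body presses on something with over 40 N, if the wrist force passes 120 N, or if a joint passes its speed limit or range.

### The arm

A 6-joint arm with a two-finger parallel gripper is mounted at the origin on a cart in front of the work surface, level with it; the furniture and walls round the work are solid. World frame = base frame: x ahead of the robot, y to its left, z up, the work surface at z = 0. Lengths are in m, angles in rad, forces in N, time in s.
With the tool pointing down it reaches from about 0.275 to 0.825 m from the base axis. Payload 4.9 kg.
Tool frame: the origin (TCP) lies midway between the tips of the shut fingers; the grasp point (between the pads) lies manip.pinch_z behind it (manip.pinch_z is the distance from the TCP to the grasp point, in m); y points along the fingers, z is the direction in which the jaws open and shut, and the axes are right-handed (so a half turn about y gives the same grasp; the last joint's range is limited). The gripper opens to 85 mm and grips with 20 to 120 N. Pads are 22 mm wide; open, the fingers measure 114 mm over their backs; the gripper's body (76 mm by 85 mm) begins 54 mm behind the grasp point. The pads swing forward as they close: fully open they stand 13 mm farther back than shut.
Start: joints at [1.212, 0.326, -0.193, 1.052, 0, 1.437], TCP at [0.123, 0.536, 0.198] pointing down, gripper open.
Joint ranges: [-2.65, 2.65], [-0.97, 1.79], [-1.3, 1.35], [-1.93, 2.1], [-1.47, 1.37], [-3.14, 3.14]. Speed limits (rad/s): [2.57, 2.57, 3.14, 3.14, 3.14, 3.14].

### API

Orientations are given as a unit quaternion [x, y, z, w].
In Python, from bench import manip gives the robot as it stands.
- The arm moves only by the tool drive_tool, never from a script. Its argument "increments" is a list of rows, each an object of numbers: "tx", "ty", "tz": the shift along the tool's x, y, z in m; "rx", "ry", "rz": the turn, a rotation vector about the tool's x, y, z in rad; "grip": the closure, from -1 (fully open) to 1 (shut), so that 0 is half open. A call has 1 to 20 rows; each row is the pose to reach, as a shift and turn from the pose commanded when the call began, along the tool's axes at that moment; what a row does not reach only later rows make up. A row lasts 1/10 s, in which the tool goes at most 50 mm and 8.59 degrees, less where a joint would pass 70% of its speed; a pose out of reach is approached as far as the arm can. A call with a gripper value outside its range is refused whole. The fingers move at their own pace and stop on an object; "newtons" is the grip in N (left out, the last holds). Time passes only in rows, so rows that repeat a pose let the fingers close. It gives the time, the measured TCP pose, the force and the opening at its end, in the units of the state.
- manip.read_state(): the state, without advancing time (a new reading comes with each control period).
- manip.grab_frame(name): name is "side" or "top"; returns a dict with "frame" (400x640x3 uint8, blue, green, red), "camera_matrix" (3x3 intrinsics, pixels), "position" and "rotation" of the camera in the world. Camera axes: x right, y up, looking along -z (the intrinsics and any distortion apply to the point x, -y, -z); pixel columns grow to the right and rows downward; lengths in m; the calibration is good to about 2 mm. A picture is of the moment at which its call begins. There is no depth.
- manip.hand_in(): hands the job in, once; it reports no verdict.
The state is a dict: "t": time; "q": joint angles; "dq": joint speeds; "joint_torque": joint torques, N m; "tcp_pos": TCP position; "tool_rot": TCP orientation; "force": force on the tool from outside, world axes, zero at the start; "wrist_torque": the same for the moment, N m; "gripper_width": finger opening in m.
Only numpy, scipy, OpenCV 4.12 (cv2) and the standard library are available. Lean on these libraries where they do the work, as an engineer would, in place of code of your own. Each camera call takes 0.05 s, during which the arm holds its last target. There are 200 camera calls.

## Working session

There is one attempt and no reset: what is moved stays moved. The work goes in short steps, Python scripts to look and compute and a tool call to move; the robot and the scene stay as the last step left them, time stands still between calls to the robot, and variables do not carry over. Pictures are saved under pics/ and viewed, about 12 in all and at most 16, crops included, and the job is handed in when it is done.

Besides the shell and the picture viewer there is one more tool, called after "Call:" by a JSON object that holds its "api" and its "payload", one argument or row to a line. drive_tool: Moves the arm, as the interface text tells. Its arguments: {"type":"object","properties":{"increments":{"type":"array"},"newtons":{"type":"number"}},"required":["increments"]}

```bash
ls; mkdir -p pics; python3 - <<'E'
from bench import manip
import cv2
s=manip.read_state(); print(s, manip.pinch_z)
for n in("side","top"):
    f=manip.grab_frame(n); cv2.imwrite(f"pics/{n}0.png",f["frame"]); print(n,f["camera_matrix"],f["position"],f["rotation"],[k for k in f])
E
```

```text
pics
{'t': 0.0, 'q': array([ 1.21181745e+00,  3.26969769e-01, -1.93604783e-01,  1.05200785e+00,
        8.58394287e-06,  1.43660639e+00]), 'dq': array([ 1.77015224e-04, -9.11929160e-05, -1.69874208e-03, -5.95728478e-04,
        1.51878455e-03, -2.77025832e-04]), 'joint_torque': array([ 1.81237145e-03, -4.43394828e+01,  2.62443227e+01,  1.53534970e-02,
       -5.02904470e-05,  6.50445799e-06]), 'tcp_pos': array([0.12234293, 0.53554614, 0.19697987]), 'tool_rot': array([ 0.70325656, -0.07946472,  0.07915056, -0.7020333 ]), 'force': array([-0.18198603, -0.32815061,  0.26703064]), 'wrist_torque': array([ 0.05306175, -0.01785997,  0.00014954]), 'gripper_width': 0.08594682407036078} 0.0187
side [[391.14149553   0.         315.75126721]
 [  0.         391.14149553 202.92241143]
 [  0.           0.           1.        ]] [ 0.52803171 -1.20275482  0.54193805] [0.54807741 0.00264686 0.01704563 0.83624972] ['frame', 'camera_matrix', 'position', 'rotation']
top [[477.5702715    0.         324.31511413]
 [  0.         477.5702715  199.95285825]
 [  0.           0.           1.        ]] [ 0.2777826  -0.14896961  1.59102368] [-0.05396274  0.04179691  0.70584448 -0.70507064] ['frame', 'camera_matrix', 'position', 'rotation']
```

View pics/top0.png

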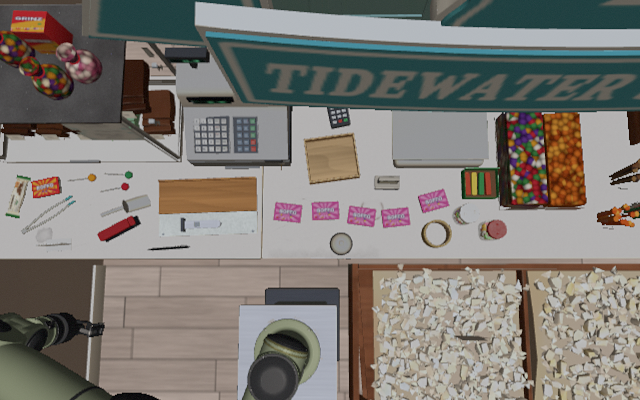

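View pics/side0.png

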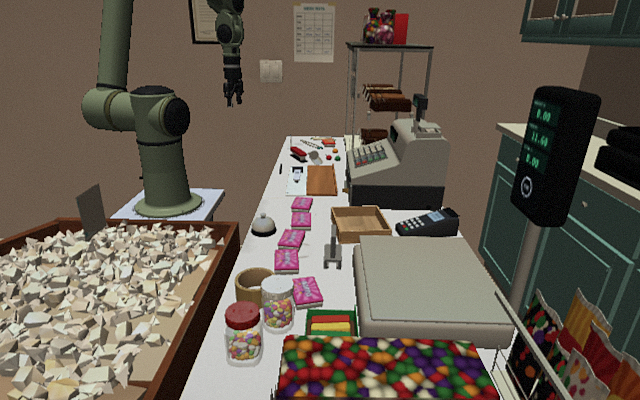

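The top view shows five pink tins at (291,212), (325,211), (362,216), (396,218) and (431,202). The display is at (208,205), the crate at (331,158) and the holder at (386,182). The bell is at (341,243) and the tape at (436,233). The side view shows the same objects. Next I'll measure them.

```bash
cat > h.py <<'E'
import numpy as np, cv2
from scipy.spatial.transform import Rotation as R
from bench import manip
class Cam:
    def __init__(s,n):
        f=manip.grab_frame(n); s.im=f["frame"]; s.K=np.array(f["camera_matrix"]); s.p=np.array(f["position"]); s.R=R.from_quat(f["rotation"]).as_matrix()
    def ray(s,uv):
        uv=np.atleast_2d(uv); d=np.c_[uv,np.ones(len(uv))]@np.linalg.inv(s.K).T
        return (d*[1,-1,-1])@s.R.T
    def plane(s,uv,z):
        d=s.ray(uv); return s.p+d*((z-s.p[2])/d[:,2])[:,None]
    def proj(s,P):
        c=(np.atleast_2d(P)-s.p)@s.R*[1,-1,-1]; u=c@s.K.T; return u[:,:2]/u[:,2:]
def tri(a,ua,b,ub):
    A=a.ray(ua)[0];B=b.ray(ub)[0];t=np.linalg.lstsq(np.c_[A,-B],b.p-a.p,rcond=None)[0]
    P=a.p+A*t[0];Q=b.p+B*t[1];return (P+Q)/2,np.linalg.norm(P-Q)
def pink(im):
    h=cv2.cvtColor(im,cv2.COLOR_BGR2HSV); m=cv2.inRange(h,(145,50,90),(176,255,255))
    return cv2.morphologyEx(m,cv2.MORPH_CLOSE,np.ones((5,5)))
def blobs(m,amin):
    return sorted([c for c in cv2.findContours(m,cv2.RETR_EXTERNAL,cv2.CHAIN_APPROX_NONE)[0] if cv2.contourArea(c)>amin],key=lambda c:c[:,0,0].mean())
def tins(cam,z=.022,roi=(180,260)):
    out=[]
    m=pink(cam.im)
    for c in blobs(m,150):
        if not roi[0]<c[:,0,1].mean()<roi[1]: continue
        P=cam.plane(c[:,0]+0.0,z)[:,:2]; (cx,cy),(w,h),a=cv2.minAreaRect((P*1000).astype(np.float32))
        if w>h: a+=90; w,h=h,w   # a = direction of short side (own x), deg
        out.append((cx,cy,w,h,(a+90)%180-90))
    return out
def state():
    s=manip.read_state(); M=R.from_quat(s["tool_rot"]).as_matrix(); return s,M
def to(target,jaw_deg):
    """increments to bring the TCP to target (world), tool down, jaw axis (tool z) at jaw_deg in the world"""
    s,M=state(); d=M.T@(np.array(target)-s["tcp_pos"])
    best=None
    for k in (0,180):
        a=np.radians(jaw_deg+k); z=np.array([np.cos(a),np.sin(a),0]); y=np.array([0,0,-1.]); T=np.c_[np.cross(y,z),y,z]
        r=R.from_matrix(M.T@T).as_rotvec()
        if best is None or np.linalg.norm(r)<np.linalg.norm(best): best=r
    return np.round(d,4),np.round(best,4)
E
python3 - <<'E'
from h import *
s,M=state(); print(M.round(3))
a=Cam("top");b=Cam("side")
for t in tins(a): print("top",np.round(t,1))
for c in blobs(pink(b.im),60):
    (x,y)=cv2.moments(c)["m10"]/cv2.moments(c)["m00"],cv2.moments(c)["m01"]/cv2.moments(c)["m00"]
    print("side",round(x,1),round(y,1),cv2.contourArea(c), b.plane((x,y),.022).round(3))
def crop(im,x0,y0,x1,y1,k): return cv2.resize(im[y0:y1,x0:x1],None,fx=k,fy=k,interpolation=cv2.INTER_CUBIC)
A=crop(a.im,150,170,262,244,7)   # display
B=crop(a.im,290,125,410,200,6)
cv2.imwrite("pics/d.png",A[:,:800]); 
C=crop(b.im,275,155,355,205,5); D=crop(b.im,315,200,395,275,5)
out=np.zeros((600,800,3),np.uint8); Bc=cv2.resize(B,None,fx=.9,fy=.9)[:,:] 
out[:300,:480]=cv2.resize(B,(480,300)); out[300:550,:400]=C; out[225:600,400:800]=D
cv2.imwrite("pics/e.png",out)
E
```

```text
[[ 0.975 -0.001  0.223]
 [-0.223 -0.001  0.975]
 [-0.    -1.    -0.002]]
top [ 4.515e+02  2.000e-01  5.910e+01  9.010e+01 -6.500e+00]
top [ 4.581e+02 -1.242e+02  5.980e+01  8.620e+01  2.000e-01]
top [ 438.4 -243.7   59.4   89.7   -7.7]
top [ 435.  -355.3   60.1   89.9    5.7]
top [ 489.5 -481.    59.    91.1   15.9]
side 273.7 310.7 129.0 [[ 0.43  -0.563  0.022]]
side 293.1 235.4 1424.0 [[ 0.442 -0.24   0.022]]
side 306.1 290.7 615.0 [[ 0.492 -0.493  0.022]]
side 383.6 32.6 75.0 [[-2.87160e+01 -2.31354e+02  2.20000e-02]]
```

View pics/d.png

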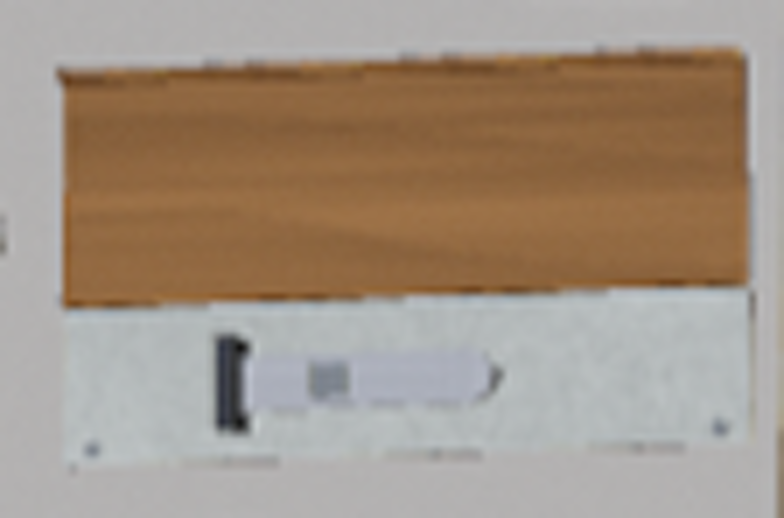

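View pics/e.png

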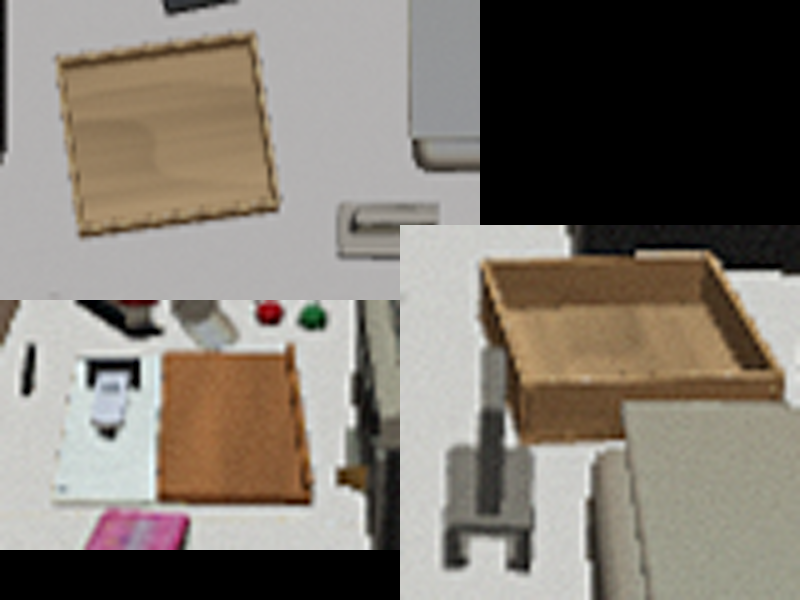

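The crops show the display with its rail; the stop is at the left end (world +y) and the bare landing on the right. The crate and the holder, whose frame runs along about world y, are clear. Next I'll fit their edges.

```bash
cat > m.py <<'E'
from h import *
def cross(v,lo=None):  # subpixel position of strongest step in 1-D profile
    g=np.abs(np.diff(v)); i=int(g.argmax()); j=slice(max(i-1,0),i+2); return (np.arange(len(g))[j]*g[j]).sum()/g[j].sum()+.5
def fitline(p):
    vx,vy,x,y=cv2.fitLine(np.float32(p),cv2.DIST_HUBER,0,.01,.01).ravel(); return np.array([x,y]),np.array([vx,vy])
E
python3 - <<'E'
from m import *
a=Cam("top");b=Cam("side")
S=cv2.cvtColor(a.im,cv2.COLOR_BGR2HSV)[:,:,1].astype(float); G=cv2.cvtColor(a.im,cv2.COLOR_BGR2GRAY).astype(float)
cols=range(164,252)
fe=np.array([[u,204+cross(S[204:222,u])] for u in cols]); be=np.array([[u,172+cross(S[172:190,u])] for u in cols])
le=np.array([[150+cross(S[v,150:168]),v] for v in range(186,208)]); re=np.array([[248+cross(S[v,248:264]),v] for v in range(184,206)])
sf=np.array([[u,228+cross(G[228:242,u])] for u in cols])
for n,e,z in(("front",fe,.012),("back",be,.022),("left",le,.012),("right",re,.012),("stripfront",sf,.006)):
    P=a.plane(e,z)[:,:2]; p,d=fitline(P); print(n,p.round(4),d.round(4),"ang",np.degrees(np.arctan2(d[1],d[0])).round(2),"rms",np.abs((P-p)@[-d[1],d[0]]).mean().round(4))
# rail: red-minus-? contrast; print profile
i=a.im.astype(int)
for u in (205,212): print(i[214:236,u].tolist())
print("row", i[224,176:226].tolist())
# wood crate
h=cv2.cvtColor(a.im,cv2.COLOR_BGR2HSV); m=cv2.inRange(h,(8,45,60),(28,255,255)); m[:, :295]=0; m[:,365:]=0;m[:125]=0;m[195:]=0
c=max(blobs(m,300),key=cv2.contourArea); (x,y),(w,l),an=cv2.minAreaRect((a.plane(c[:,0]+0.,.04)[:,:2]*1000).astype(np.float32)); print("crate",x,y,w,l,an)
E
```

```text
front [0.4542 0.2746] [ 0.0341 -0.9994] ang -88.04 rms 0.0006
back [0.5664 0.2697] [ 0.0332 -0.9994] ang -88.1 rms 0.0004
left [0.5034 0.4351] [0.9994 0.0347] ang 1.99 rms 0.0001
right [0.5132 0.107 ] [0.9989 0.0468] ang 2.68 rms 0.0002
stripfront [0.3828 0.2286] [ 0.0384 -0.9993] ang -87.8 rms 0.0053
[[190, 188, 182], [187, 187, 181], [188, 187, 182], [185, 184, 179], [183, 182, 177], [185, 183, 177], [187, 179, 175], [187, 176, 172], [188, 177, 172], [187, 176, 172], [184, 173, 169], [187, 176, 172], [187, 176, 172], [173, 164, 161], [180, 178, 174], [193, 193, 187], [190, 189, 184], [189, 188, 183], [190, 190, 184], [187, 187, 181], [173, 176, 173], [171, 174, 175]]
[[182, 182, 176], [184, 182, 178], [183, 182, 177], [184, 183, 178], [184, 183, 178], [183, 180, 175], [185, 176, 172], [188, 176, 172], [187, 176, 172], [186, 175, 171], [185, 174, 170], [186, 175, 172], [185, 174, 170], [173, 166, 162], [178, 177, 172], [188, 188, 182], [189, 188, 183], [189, 187, 182], [187, 186, 180], [188, 187, 181], [156, 155, 153], [154, 156, 159]]
row [[183, 184, 178], [187, 186, 181], [188, 18
[... 190 characters left out ...]
6, 175, 171], [185, 173, 169], [186, 175, 170], [181, 170, 167], [140, 140, 136], [142, 132, 125], [142, 133, 126], [143, 133, 125], [142, 132, 126], [145, 143, 137], [188, 177, 173], [184, 174, 169], [185, 174, 170], [184, 173, 168], [185, 174, 170], [184, 173, 169], [184, 173, 169], [184, 173, 169], [185, 174, 170], [184, 174, 170], [185, 175, 170], [185, 174, 170], [185, 174, 170], [185, 173, 169], [186, 176, 171], [185, 175, 170], [186, 175, 171], [188, 177, 173], [190, 179, 174], [182, 171, 167], [116, 112, 112], [152, 151, 147], [189, 189, 183], [189, 189, 184], [188, 188, 182], [186, 186, 180]]
crate 629.7265625 -145.633544921875 154.71620178222656 169.17242431640625 7.645144462585449
```

```bash
cat > disp.py <<'E'
from m import *
D=np.array([0.9994,0.0344]);Y=np.array([-0.0344,0.9994])
E
python3 - <<'E'
from disp import *
a=Cam("top");b=Cam("side")
i=a.im.astype(float); bg=i[:,:,0]-i[:,:,1]
f=cv2.GaussianBlur(bg,(0,0),.5)
c=[]
for u in list(range(187,192))+list(range(201,216)):
    v=f[216:234,u]; 
    up=np.where(v>5.5)[0]; k0=up[0];k1=up[-1]
    e0=216+k0-(v[k0]-5.5)/(v[k0]-v[k0-1]); e1=216+k1+(v[k1]-5.5)/(v[k1]-v[k1+1]); c.append([u,e0,e1])
c=np.array(c)
for z,col in((.02,1),(.02,2)):
    P=a.plane(c[:,[0,col]],z)[:,:2]; p,d=fitline(P); print("rail edge",p.round(4),np.degrees(np.arctan2(d[1],d[0])).round(2), "x' =",(P@D).mean().round(4))
print("front x'",np.array([.4542,.2746])@D,"back",np.array([.5664,.2697])@D)
print("left y'",np.array([.5034,.4351])@Y,"right",np.array([.5132,.107])@Y)
# end stop, nose along row 224 (z .032 top for stop)
print("nose y'",(a.plane((219.4,224),.017)[0,:2]@Y).round(4),"stop near-end y' top",(a.plane((184.0,224),.032)[0,:2]@Y).round(4),"detent",(a.plane(((193.8+198.9)/2,224),.025)[0,:2]@Y).round(4))
print("board corner FR tri",tri(a,(256.7,210.7),b,(306.4,195)), )
# tin e and d: top-face corners (extreme) via centroid
m=pink(b.im)
for q in ((273,262),(300,290)): pass
for c in blobs(m,60): print(cv2.boundingRect(c))
# dark frame of holder in top
print(i[174:192,378:400].mean(2).astype(int))
E
```

```text
rail edge [0.427  0.2797] -88.1 x' = 0.4364
rail edge [0.401 0.266] -88.57 x' = 0.41
front x' 0.46337372 back 0.57533784
left y' 0.41752197999999996 right 0.08928172
nose y' 0.2119 stop near-end y' top 0.3252 detent 0.2864
board corner FR tri (array([0.45966667, 0.10552147, 0.00226564]), np.float64(0.0021568695653768964))
(264, 301, 27, 24)
(274, 197, 39, 73)
(292, 276, 31, 29)
(378, 25, 14, 14)
[[178 178 180 179 178 178 179 179 179 179 181 180 180 180 179 179 180 180
  180 179 179 178]
 [167 167 168 167 167 161 163 162 161 162 162 161 160 159 165 162 162 160
  164 164 163 163]
 [153 142 141 139 136 133 132 131 128 129 126 116 114 113 121 120 132 131
  136 136 133 144]
 [132 118 138 135 135 134 134 134 132 132 129 124 124 123 122 124 136 139
  137 135 134 148]
 [ 95 124 149 147 147 147 146 147 147 145 146 146 146 145 145 143 144 147
  145 144 143 150]
 [ 68 143 155 153 153 156 156 153 152 153 153 153 153 155 154 155 154 155
  154 152 152 157]
 [ 49 110 121 133 129 123 121 116 115 116 124 125 125 126 125 126 126 119
  119 120 119 141]
 [ 31  50  80  94  90  73  68  69  70  72  83  81 
[... 273 characters left out ...]
9 141 133 133 133 133 133 132
  131 140 144 149]
 [147 147 148 146 147 147 146 148 148 146 147 145 148 148 147 147 147 147
  149 146 144 148]
 [144 144 145 143 143 143 143 144 143 144 143 142 143 142 140 142 143 142
  142 140 142 148]
 [157 157 156 157 156 157 156 157 157 158 158 157 156 157 156 156 149 148
  147 145 147 160]
 [118 118 119 116 118 118 121 119 121 121 122 124 123 123 123 121 113 115
  114 113 119 157]
 [117 117 117 118 114  85  87  87  86  88  88  90  90  91  89  90  85  56
   61  77 130 168]
 [169 170 171 171 168 160 161 160 161 160 161 161 161 162 160 162 160 154
  153 155 172 180]
 [179 180 180 180 180 180 181 181 181 180 182 181 180 180 180 180 180 181
  180 180 180 178]]
```

```bash
python3 -c "
from h import *
print(to([.4515,.0002,.12],-6.5))"
```

```text
(array([ 0.4401,  0.0778, -0.4491]), array([2.0000e-04, 1.4594e+00, 2.0000e-04]))
```

Call:
{"api": "drive_tool", "payload": {
  "increments": [
    {"tx": 0.44,"ty": 0.0,"tz": -0.449,"ry": 1.459,"grip": -1},
    {"tx": 0.44,"ty": 0.0,"tz": -0.449,"ry": 1.459},
    {"tx": 0.44,"ty": 0.0,"tz": -0.449,"ry": 1.459},
    {"tx": 0.44,"ty": 0.0,"tz": -0.449,"ry": 1.459},
    {"tx": 0.44,"ty": 0.0,"tz": -0.449,"ry": 1.459},
    {"tx": 0.44,"ty": 0.0,"tz": -0.449,"ry": 1.459},
    {"tx": 0.44,"ty": 0.0,"tz": -0.449,"ry": 1.459},
    {"tx": 0.44,"ty": 0.0,"tz": -0.449,"ry": 1.459},
    {"tx": 0.44,"ty": 0.0,"tz": -0.449,"ry": 1.459},
    {"tx": 0.44,"ty": 0.0,"tz": -0.449,"ry": 1.459},
    {"tx": 0.44,"ty": 0.0,"tz": -0.449,"ry": 1.459},
    {"tx": 0.44,"ty": 0.0,"tz": -0.449,"ry": 1.459},
    {"tx": 0.44,"ty": 0.06,"tz": -0.449,"ry": 1.459},
    {"tx": 0.44,"ty": 0.078,"tz": -0.449,"ry": 1.459},
    {"tx": 0.44,"ty": 0.078,"tz": -0.449,"ry": 1.459},
    {"tx": 0.44,"ty": 0.078,"tz": -0.449,"ry": 1.459}
  ],
  "newtons": 40
}}

```text
schema error: expected keys tx, ty, tz, rx, ry, rz, grip
```

```bash
python3 - <<'E'
from h import *
s,M=state(); print(s["t"],s["q"].round(3),s["tcp_pos"].round(4),s["force"].round(2),s["gripper_width"]);print(M.round(3))
a=Cam("top");b=Cam("side")
for t in tins(a): print("top",np.round(t,1))
cv2.imwrite("pics/s1.png",np.vstack([cv2.resize(b.im[140:330,200:400],(600,570))])); cv2.imwrite("pics/t1.png",cv2.resize(a.im[110:310,150:450],(780,520)))
print(to([.4515,.0002,.0],-6.5))
E
```

```text
0.4 [ 1.212  0.326 -0.193  1.052 -0.     1.437] [0.1226 0.5361 0.1977] [-0.23  0.4  -0.58] 0.08541536825120183
[[ 0.975 -0.     0.223]
 [-0.223 -0.     0.975]
 [-0.    -1.    -0.   ]]
top [ 4.515e+02  2.000e-01  5.910e+01  9.010e+01 -6.500e+00]
top [ 4.581e+02 -1.242e+02  5.980e+01  8.620e+01  2.000e-01]
top [ 438.4 -243.7   59.4   89.7   -7.7]
top [ 435.  -355.1   60.1   90.3    5.7]
top [ 489.5 -481.    59.    91.1   15.9]
(array([ 0.4401,  0.1978, -0.4491]), array([1.0000e-04, 1.4595e+00, 1.0000e-04]))
```

View pics/t1.png

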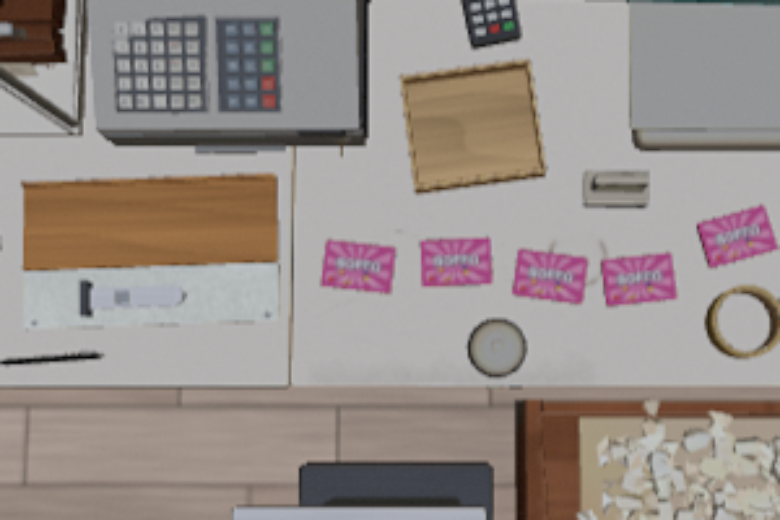

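Call:
{"api": "drive_tool", "payload": {
  "increments": [
    {"tx": 0.44,"ty": 0,"tz": -0.449,"rx": 0,"ry": 1.459,"rz": 0,"grip": -1},
    {"tx": 0.44,"ty": 0,"tz": -0.449,"rx": 0,"ry": 1.459,"rz": 0,"grip": -1},
    {"tx": 0.44,"ty": 0,"tz": -0.449,"rx": 0,"ry": 1.459,"rz": 0,"grip": -1},
    {"tx": 0.44,"ty": 0,"tz": -0.449,"rx": 0,"ry": 1.459,"rz": 0,"grip": -1},
    {"tx": 0.44,"ty": 0,"tz": -0.449,"rx": 0,"ry": 1.459,"rz": 0,"grip": -1},
    {"tx": 0.44,"ty": 0,"tz": -0.449,"rx": 0,"ry": 1.459,"rz": 0,"grip": -1},
    {"tx": 0.44,"ty": 0,"tz": -0.449,"rx": 0,"ry": 1.459,"rz": 0,"grip": -1},
    {"tx": 0.44,"ty": 0,"tz": -0.449,"rx": 0,"ry": 1.459,"rz": 0,"grip": -1},
    {"tx": 0.44,"ty": 0,"tz": -0.449,"rx": 0,"ry": 1.459,"rz": 0,"grip": -1},
    {"tx": 0.44,"ty": 0,"tz": -0.449,"rx": 0,"ry": 1.459,"rz": 0,"grip": -1},
    {"tx": 0.44,"ty": 0.03,"tz": -0.449,"rx": 0,"ry": 1.459,"rz": 0,"grip": -1},
    {"tx": 0.44,"ty": 0.08,"tz": -0.449,"rx": 0,"ry": 1.459,"rz": 0,"grip": -1},
    {"tx": 0.44,"ty": 0.11,"tz": -0.449,"rx": 0,"ry": 1.459,"rz": 0,"grip": -1},
    {"tx": 0.44,"ty": 0.11,"tz": -0.449,"rx": 0,"ry": 1.459,"rz": 0,"grip": -1},
    {"tx": 0.44,"ty": 0.11,"tz": -0.449,"rx": 0,"ry": 1.459,"rz": 0,"grip": -1}
  ],
  "newtons": 40
}}

```text
t: 2.0
tcp_pos: [0.4498, -0.0009, 0.085]
tool_rot: [-0.471, 0.53, -0.527, 0.469]
force: [-0.2, -0.6, -0.7]
gripper_width: 0.0854
```

```bash
cat > st.py <<'E'
import sys
from h import *
def st():
    s,M=state(); print("t",round(s["t"],2),"q",s["q"].round(2),"p",s["tcp_pos"].round(4),"jaw",np.degrees(np.arctan2(M[1,2],M[0,2])).round(2),"down",M[2,1].round(4),"F",s["force"].round(2),"w",round(s["gripper_width"],4))
E
python3 - <<'E'
from st import *
st()
a=Cam("top");b=Cam("side")
for t in tins(a): print("top",np.round(t,1))
cv2.imwrite("pics/s1.png",cv2.resize(b.im[140:330,200:400],(600,570)))
cv2.imwrite("pics/t1b.png",cv2.resize(a.im[150:350,200:400],(600,600)))
print(to([.4515,.0002,.0],-6.5))
E
```

```text
t 2.0 q [-0.17  0.27 -0.6   0.71 -0.    1.52] p [ 0.4498 -0.0009  0.085 ] jaw -6.66 down -1.0 F [-0.18 -0.58 -0.69] w 0.0854
top [448.9 -22.3  44.8  59.2  83.3]
top [ 4.581e+02 -1.242e+02  5.980e+01  8.620e+01  2.000e-01]
top [ 438.4 -243.7   59.4   89.7   -7.7]
top [ 435.  -355.3   60.1   89.9    5.7]
top [ 489.5 -481.    59.    91.    15.9]
(array([0.0003, 0.0879, 0.0007]), array([ 0.0014, -0.0002, -0.0004]))
```

View pics/s1.png

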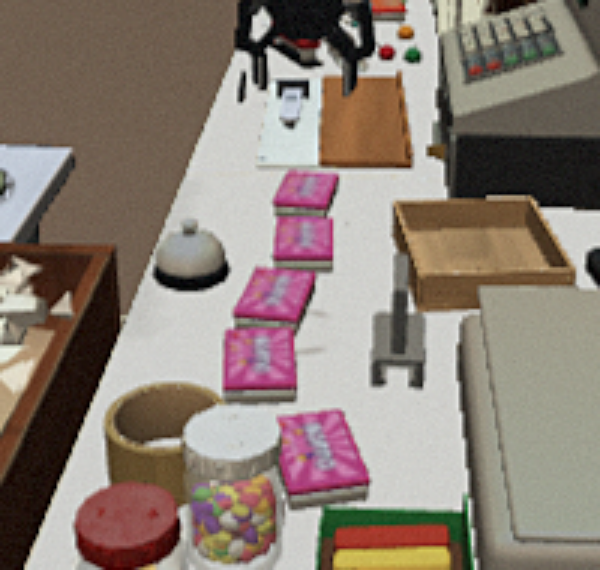

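The side view shows the fingers centred over the first tin, with tin A at crop (305,192). I'll grip it and lift.

Call:
{"api": "drive_tool", "payload": {
  "increments": [
    {"tx": 0,"ty": 0.045,"tz": 0.001,"rx": 0,"ry": 0,"rz": 0,"grip": -1},
    {"tx": 0,"ty": 0.07,"tz": 0.001,"rx": 0,"ry": 0,"rz": 0,"grip": -1},
    {"tx": 0,"ty": 0.084,"tz": 0.001,"rx": 0,"ry": 0,"rz": 0,"grip": -1},
    {"tx": 0,"ty": 0.084,"tz": 0.001,"rx": 0,"ry": 0,"rz": 0,"grip": -1},
    {"tx": 0,"ty": 0.084,"tz": 0.001,"rx": 0,"ry": 0,"rz": 0,"grip": 1},
    {"tx": 0,"ty": 0.084,"tz": 0.001,"rx": 0,"ry": 0,"rz": 0,"grip": 1},
    {"tx": 0,"ty": 0.084,"tz": 0.001,"rx": 0,"ry": 0,"rz": 0,"grip": 1},
    {"tx": 0,"ty": 0.084,"tz": 0.001,"rx": 0,"ry": 0,"rz": 0,"grip": 1},
    {"tx": 0,"ty": 0.084,"tz": 0.001,"rx": 0,"ry": 0,"rz": 0,"grip": 1},
    {"tx": 0,"ty": 0.084,"tz": 0.001,"rx": 0,"ry": 0,"rz": 0,"grip": 1},
    {"tx": 0,"ty": 0.06,"tz": 0.001,"rx": 0,"ry": 0,"rz": 0,"grip": 1},
    {"tx": 0,"ty": 0.03,"tz": 0.001,"rx": 0,"ry": 0,"rz": 0,"grip": 1},
    {"tx": 0,"ty": 0.02,"tz": 0.001,"rx": 0,"ry": 0,"rz": 0,"grip": 1},
    {"tx": 0,"ty": 0.02,"tz": 0.001,"rx": 0,"ry": 0,"rz": 0,"grip": 1},
    {"tx": 0,"ty": 0.02,"tz": 0.001,"rx": 0,"ry": 0,"rz": 0,"grip": 1},
    {"tx": 0,"ty": 0.02,"tz": 0.001,"rx": 0,"ry": 0,"rz": 0,"grip": 1}
  ],
  "newtons": 60
}}

```text
t: 3.7
tcp_pos: [0.4514, 0.0004, 0.0667]
tool_rot: [-0.471, 0.528, -0.527, 0.47]
force: [-0.0, 0.1, 0.1]
gripper_width: 0.0001
```

```bash
python3 - <<'E'
from st import *
import time
st()
F=[]
for k in range(6): a=Cam("top"); F.append(manip.read_state()["force"][2])
print(np.round(F,2))
from disp import *
x0,y0=.473,.2535
for y in(-115,-40,40,115):
    P=D*(x0+.044)+Y*(y0+y/1e3); print(y,P.round(4),to([*P,.05],92))
C=R.from_euler("z",7,degrees=True).as_matrix()[:2,:2]; 
print("crate",to([.632,-.146,.09],7), to([.632,-.146,.09],97))
E
```

```text
t 3.7 q [-0.16  0.29 -0.62  0.66 -0.    1.52] p [4.514e-01 4.000e-04 6.670e-02] jaw -6.48 down -1.0 F [-0.02  0.1   0.14] w 0.0001
[ 1.06 -0.64 -0.01 -0.45  0.6   0.19]
-115 [0.5119 0.1562] (array([-0.1616,  0.0173,  0.0419]), array([8.0000e-04, 1.4229e+00, 6.0000e-04]))
-40 [0.5093 0.2312] (array([-0.2358,  0.0173,  0.0309]), array([8.0000e-04, 1.4229e+00, 6.0000e-04]))
40 [0.5066 0.3111] (array([-0.3149,  0.0173,  0.0191]), array([8.0000e-04, 1.4229e+00, 6.0000e-04]))
115 [0.504  0.3861] (array([-0.3891,  0.0174,  0.0081]), array([8.0000e-04, 1.4229e+00, 6.0000e-04]))
crate (array([ 0.1251, -0.0228,  0.1952]), array([ 9.000e-04, -2.352e-01, -2.000e-04])) (array([ 0.1251, -0.0228,  0.1952]), array([8.0000e-04, 1.3356e+00, 5.0000e-04]))
```

The fingers shut completely, so the grip missed. I'll look.

```bash
python3 - <<'E'
from st import *
a=Cam("top");b=Cam("side")
for t in tins(a): print("top",np.round(t,1))
cv2.imwrite("pics/miss.png",np.hstack([cv2.resize(b.im[120:240,230:350],(400,400)),cv2.resize(a.im[170:270,220:320],(400,400))]))
E
```

```text
top [449.2 -21.   47.2  59.1  83.6]
top [ 4.581e+02 -1.242e+02  5.980e+01  8.620e+01  2.000e-01]
top [ 438.4 -243.7   59.4   89.7   -7.7]
top [ 435.  -355.3   60.1   89.9    5.7]
top [ 489.5 -481.    59.    91.1   15.9]
```

View pics/miss.png

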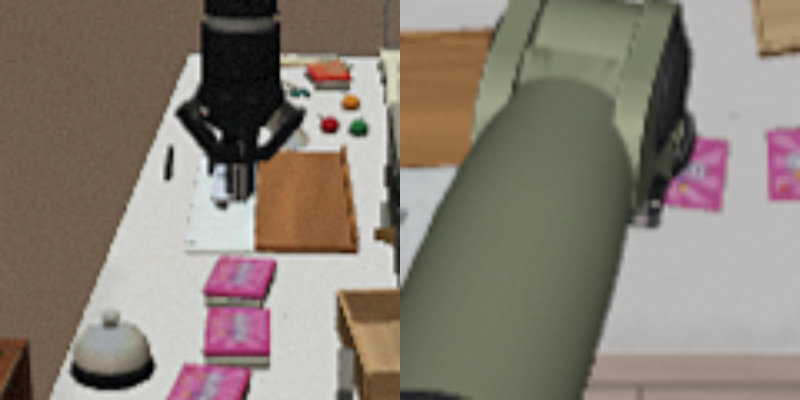

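```bash
python3 - <<'E'
from st import *
a=Cam("top");b=Cam("side")
p=manip.read_state()["tcp_pos"]
print(a.proj(p),b.proj(p), "tin top",a.proj([.4515,0,.022]),b.proj([.4515,0,.022]))
print(b.plane((301,179.4),.0667),tri(a,(282.5,223.7),b,(301,179.4)))
# tin front-edge (side camera near face) in side view
m=pink(b.im); c=[c for c in blobs(m,60) if cv2.contourArea(c)>800]
print([cv2.boundingRect(x) for x in c])
E
```

```text
[[286.06541768 210.24965715]] [[302.28428752 188.77993333]] tin top [[287.48364799 212.09618781]] [[301.9987921  201.49872385]]
[[0.44205888 0.0926589  0.0667    ]] (array([0.42717273, 0.01074687, 0.09403927]), np.float64(0.04076907268031756))
[(274, 197, 39, 73)]
```

```bash
python3 - <<'E'
from st import *
b=Cam("side"); o=cv2.imread("pics/side0.png")
d=np.abs(b.im.astype(int)-o).max(2)
for v in range(150,196): print(v,"".join("#" if x>60 else "+" if x>25 else "." for x in d[v,275:330]))
print(b.proj([.122,.536,.197]), b.proj([.122,.536,.21]))
cv2.imwrite("pics/z.png",np.hstack([cv2.resize(x,(400,600),interpolation=cv2.INTER_CUBIC) for x in (b.im[140:200,280:320],o[60:120,210:250])]))
E
```

```text
150 ..........######+++#######################+............
151 .........########+++#######################+...........
152 ........##########++++################++++####+........
153 .......#########+##+#++##############+.++++####........
154 .......#########.++.+++++############..++++####........
155 ........#######+.....++++++++++#####...+++####.........
156 .........########+.....+###+#+#####....++#####.........
157 ..........########......+##########....+#####+.........
158 ..........#########......########+.....#####+..........
159 ...........########+.....#++++###....+#####+...........
160 ............########.##+.++...+##...+######............
161 .............#######+####...........######.............
162 .............+############+++###.+.######..............
163 ..............###################+######+..............
164 ...............########################................
165 ................#######################................
166 .................####################+.................
167 .......................++.+.########+..................
168 ................
[... 1019 characters left out ...]
........................................
186 .......................................................
187 .......................................................
188 .......................................................
189 .......................................................
190 .......................................................
191 .......................................................
192 .......................................................
193 .......................................................
194 .......................................................
195 .......................................................
[[235.73922089 115.89509242]] [[235.54174245 112.94901393]]
```

View pics/z.png

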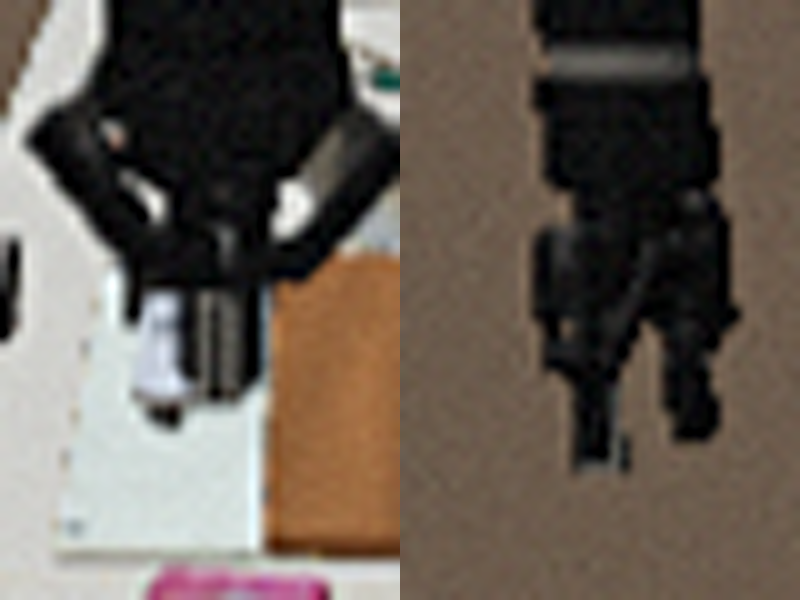

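The fingertip shows at side-view row 180, but the reported TCP projects to row 189. So the real tips sit about 28 mm above the reported TCP. The miss fits that, because the fingers shut over a 22 mm tin without any force. I'll go lower carefully and check the force.

Call:
{"api": "drive_tool", "payload": {
  "increments": [
    {"tx": 0,"ty": 0,"tz": 0,"rx": 0,"ry": 0,"rz": 0,"grip": -1},
    {"tx": 0,"ty": 0,"tz": 0,"rx": 0,"ry": 0,"rz": 0,"grip": -1},
    {"tx": 0,"ty": 0,"tz": 0,"rx": 0,"ry": 0,"rz": 0,"grip": -1},
    {"tx": 0,"ty": 0,"tz": 0,"rx": 0,"ry": 0,"rz": 0,"grip": -1},
    {"tx": 0,"ty": 0,"tz": 0,"rx": 0,"ry": 0,"rz": 0,"grip": -1},
    {"tx": 0,"ty": 0.03,"tz": 0,"rx": 0,"ry": 0,"rz": 0,"grip": -1},
    {"tx": 0,"ty": 0.06,"tz": 0,"rx": 0,"ry": 0,"rz": 0,"grip": -1},
    {"tx": 0,"ty": 0.07,"tz": 0,"rx": 0,"ry": 0,"rz": 0,"grip": -1},
    {"tx": 0,"ty": 0.076,"tz": 0,"rx": 0,"ry": 0,"rz": 0,"grip": -1},
    {"tx": 0,"ty": 0.082,"tz": 0,"rx": 0,"ry": 0,"rz": 0,"grip": -1},
    {"tx": 0,"ty": 0.086,"tz": 0,"rx": 0,"ry": 0,"rz": 0,"grip": -1},
    {"tx": 0,"ty": 0.086,"tz": 0,"rx": 0,"ry": 0,"rz": 0,"grip": -1}
  ],
  "newtons": 50
}}

```text
t: 5.45
tcp_pos: [0.4527, 0.0003, -0.0181]
tool_rot: [0.471, -0.527, 0.528, -0.471]
force: [-0.4, -0.0, -0.2]
gripper_width: 0.0854
```

```bash
python3 - <<'E'
from st import *
st()
a=Cam("top"); b=Cam("side"); o=cv2.imread("pics/side0.png"); d=np.abs(b.im.astype(int)-o).max(2)
for v in range(178,212): print(v,"".join("#" if x>60 else "+" if x>25 else "." for x in d[v,270:335]))
print(tins(a)[1])
E
```

```text
t 5.45 q [-0.16  0.43 -0.7   0.43  0.    1.52] p [ 4.527e-01  3.000e-04 -1.810e-02] jaw -6.47 down -1.0 F [-0.41 -0.05 -0.18] w 0.0854
178 .........+#####.....++######################....+#####+..........
179 .........+#####......#######################+....#####+..........
180 ..........#####.....#########################....+#####..........
181 ..........#####....######+..##################...+#####..........
182 ..........#####.+.######..+###################....#####..........
183 .........+#####++#######..+####################...#####..........
184 .........##############....+#++..####..########+..#####..........
185 .........#############..........+.......########+.#####..........
186 .........############....................##############..........
187 ..........+#########......................#############..........
188 ..............######+......................###########+..........
189 ...............######.......................+#########...........
190 ..............+######........................#####+..............
191 ...............######........................+###+.
[... 813 characters left out ...]
.........................................
204 .................................................................
205 .................................................................
206 .................................................................
207 .................................................................
208 .................................................................
209 .................................................................
210 .................................................................
211 .................................................................
(438.39910888671875, -243.73626708984375, 59.3800163269043, 89.69779205322266, -7.706581115722656)
```

Call:
{"api": "drive_tool", "payload": {
  "increments": [
    {"tx": 0,"ty": 0.005,"tz": 0,"rx": 0,"ry": 0,"rz": 0,"grip": -1},
    {"tx": 0,"ty": 0.01,"tz": 0,"rx": 0,"ry": 0,"rz": 0,"grip": -1},
    {"tx": 0,"ty": 0.013,"tz": 0,"rx": 0,"ry": 0,"rz": 0,"grip": -1},
    {"tx": 0,"ty": 0.013,"tz": 0,"rx": 0,"ry": 0,"rz": 0,"grip": 1},
    {"tx": 0,"ty": 0.013,"tz": 0,"rx": 0,"ry": 0,"rz": 0,"grip": 1},
    {"tx": 0,"ty": 0.013,"tz": 0,"rx": 0,"ry": 0,"rz": 0,"grip": 1},
    {"tx": 0,"ty": 0.013,"tz": 0,"rx": 0,"ry": 0,"rz": 0,"grip": 1},
    {"tx": 0,"ty": 0.013,"tz": 0,"rx": 0,"ry": 0,"rz": 0,"grip": 1}
  ],
  "newtons": 50
}}

```text
t: 6.35
tcp_pos: [0.4525, 0.0003, -0.0311]
tool_rot: [0.471, -0.527, 0.527, -0.471]
force: [-0.3, 0.3, 3.3]
gripper_width: 0.0588
```

```bash
python3 - <<'E'
from st import *
st()
b=Cam("side"); o=cv2.imread("pics/side0.png"); d=np.abs(b.im.astype(int)-o).max(2)
for v in range(194,212): print(v,"".join("#" if x>60 else "+" if x>25 else "." for x in d[v,275:330]))
E
```

```text
t 6.35 q [-0.16  0.46 -0.71  0.4  -0.    1.52] p [ 4.525e-01  3.000e-04 -3.110e-02] jaw -6.47 down -1.0 F [-0.28  0.31  3.35] w 0.0588
194 ...........++######................##########..........
195 ............+.#####................+########+..........
196 .............+#####.................#####..............
197 .............+#####.+..............+####+..............
198 .............+#####++..............#####...............
199 .............+#####++..............##+##...............
200 .............+#####................##+##...............
201 .............+#####................#+.##...............
202 .............+####+................#+###...............
203 ..............####.................+####...............
204 ...............+#+..................+###...............
205 ................+...................+##................
206 ....................................##+................
207 ..................................+.##.................
208 .......................................................
209 .......................+...............................
210 .......................+...............................
211 .......................................................
```

Call:
{"api": "drive_tool", "payload": {
  "increments": [
    {"tx": 0,"ty": -0.02,"tz": 0,"rx": 0,"ry": 0,"rz": 0,"grip": 1},
    {"tx": 0,"ty": -0.05,"tz": 0,"rx": 0,"ry": 0,"rz": 0,"grip": 1},
    {"tx": 0,"ty": -0.08,"tz": 0,"rx": 0,"ry": 0,"rz": 0,"grip": 1},
    {"tx": 0,"ty": -0.09,"tz": 0,"rx": 0,"ry": 0,"rz": 0,"grip": 1},
    {"tx": 0,"ty": -0.09,"tz": 0,"rx": 0,"ry": 0,"rz": 0,"grip": 1},
    {"tx": 0,"ty": -0.09,"tz": 0,"rx": 0,"ry": 0,"rz": 0,"grip": 1},
    {"tx": 0,"ty": -0.09,"tz": 0,"rx": 0,"ry": 0,"rz": 0,"grip": 1},
    {"tx": 0,"ty": -0.09,"tz": 0,"rx": 0,"ry": 0,"rz": 0,"grip": 1}
  ],
  "newtons": 50
}}

```text
t: 7.2
tcp_pos: [0.4514, 0.0004, 0.0576]
tool_rot: [-0.471, 0.528, -0.527, 0.47]
force: [0.1, -0.0, -0.4]
gripper_width: 0.0588
```

```bash
cat > weigh.py <<'E'
from disp import *
from st import *
x0,y0=.473,.2535
def slot(y,x=.044): return D*(x0+x)+Y*(y0+y)
if __name__=="__main__":
    st(); F=[]
    for k in range(5): a=Cam("top"); F.append(manip.read_state()["force"][2])
    print("Fz",np.round(F,2),np.mean(F).round(2)); 
    z=manip.read_state()["tcp_pos"][2]
    for y in(-.115,-.04,.04,.115): P=slot(y); print("slot",y,P.round(4),*to([*P,z],92))
    print("crate",*to([.632,-.146,z],97),*to([.632,-.146,z],7))
    for t in tins(a): print("tin",np.round(t,1))
E
python3 weigh.py
```

```text
t 7.2 q [-0.16  0.31 -0.63  0.63  0.    1.52] p [4.514e-01 4.000e-04 5.760e-02] jaw -6.48 down -1.0 F [ 0.07 -0.02 -0.39] w 0.0588
Fz [ 0.55 -0.48 -1.11 -0.06  0.18] -0.18
slot -0.115 [0.5119 0.1562] [-0.1616 -0.      0.0417] [6.0000e-04 1.4228e+00 4.0000e-04]
slot -0.04 [0.5093 0.2312] [-0.2358 -0.      0.0307] [6.0000e-04 1.4228e+00 4.0000e-04]
slot 0.04 [0.5066 0.3111] [-0.315  0.     0.019] [6.0000e-04 1.4228e+00 4.0000e-04]
slot 0.115 [0.504  0.3861] [-0.3891  0.      0.008 ] [6.0000e-04 1.4228e+00 4.0000e-04]
crate [ 1.251e-01 -1.000e-04  1.951e-01] [6.0000e-04 1.3356e+00 4.0000e-04] [ 1.251e-01 -1.000e-04  1.951e-01] [ 6.000e-04 -2.352e-01 -1.000e-04]
tin [ 4.581e+02 -1.242e+02  5.980e+01  8.620e+01  2.000e-01]
tin [ 438.4 -243.7   59.4   89.7   -7.7]
tin [ 434.6 -355.5   58.7   90.     6.2]
tin [ 489.5 -481.    59.    91.1   15.9]
```

Tin A weighs about nothing, so it's empty and goes in the crate. First I'll triangulate the crate rim from the corners already measured.

```bash
python3 - <<'E'
from st import *
a=Cam("top");b=Cam("side")
T=[(278,208),(278-25,35),(80,235),(57,57)]; S=[(525,380),(783,378),(483,262),(708,252)]
S=[S[0],S[1],S[2],S[3]]
P=[]
for t,s in zip(T,S):
    p,e=tri(a,(290+t[0]/4,125+t[1]/4),b,(315+(s[0]-400)/5,200+(s[1]-225)/5)); print(p.round(4),round(e,4)); P.append(p)
print(np.mean(P,0))
c=P; print("yaw", np.degrees(np.arctan2(P[1][1]-P[0][1],P[1][0]-P[0][0])),np.degrees(np.arctan2(P[3][1]-P[2][1],P[3][0]-P[2][0])), np.degrees(np.arctan2(P[0][0]-P[2][0],P[2][1]-P[0][1])))
E
```

```text
[ 0.569  -0.2382  0.0382] 0.0064
[ 0.7158 -0.2192  0.0342] 0.0039
[ 0.547  -0.0746  0.036 ] 0.0059
[ 0.6939 -0.0551  0.039 ] 0.0007
[ 0.63142055 -0.14677681  0.03683569]
yaw 7.371879920980937 7.565150517750722 7.666961438267829
```

```bash
python3 -c "
from st import *
st();print(*to([.6154,-.1782,.0576],97.5))"
```

```text
t 7.55 q [-0.16  0.3  -0.63  0.63  0.    1.52] p [4.524e-01 3.000e-04 5.870e-02] jaw -6.47 down -1.0 F [ 0.46 -0.    0.12] w 0.0587
[0.159  0.001  0.1821] [2.0000e-04 1.3269e+00 1.0000e-04]
```

Call:
{"api": "drive_tool", "payload": {
  "increments": [
    {"tx": 0.159,"ty": 0,"tz": 0.182,"rx": 0,"ry": 1.327,"rz": 0,"grip": 1},
    {"tx": 0.159,"ty": 0,"tz": 0.182,"rx": 0,"ry": 1.327,"rz": 0,"grip": 1},
    {"tx": 0.159,"ty": 0,"tz": 0.182,"rx": 0,"ry": 1.327,"rz": 0,"grip": 1},
    {"tx": 0.159,"ty": 0,"tz": 0.182,"rx": 0,"ry": 1.327,"rz": 0,"grip": 1},
    {"tx": 0.159,"ty": 0,"tz": 0.182,"rx": 0,"ry": 1.327,"rz": 0,"grip": 1},
    {"tx": 0.159,"ty": 0,"tz": 0.182,"rx": 0,"ry": 1.327,"rz": 0,"grip": 1},
    {"tx": 0.159,"ty": 0,"tz": 0.182,"rx": 0,"ry": 1.327,"rz": 0,"grip": 1},
    {"tx": 0.159,"ty": 0,"tz": 0.182,"rx": 0,"ry": 1.327,"rz": 0,"grip": 1},
    {"tx": 0.159,"ty": 0,"tz": 0.182,"rx": 0,"ry": 1.327,"rz": 0,"grip": 1},
    {"tx": 0.159,"ty": 0,"tz": 0.182,"rx": 0,"ry": 1.327,"rz": 0,"grip": 1},
    {"tx": 0.159,"ty": 0,"tz": 0.182,"rx": 0,"ry": 1.327,"rz": 0,"grip": 1},
    {"tx": 0.159,"ty": 0,"tz": 0.182,"rx": 0,"ry": 1.327,"rz": 0,"grip": 1}
  ],
  "newtons": 50
}}

```text
t: 8.75
tcp_pos: [0.6153, -0.1782, 0.0588]
tool_rot: [-0.047, 0.706, -0.706, 0.047]
force: [-0.1, 0.2, 0.1]
gripper_width: 0.0583
```

```bash
python3 -c "
from st import *
st();print(*to([.6154,-.1782,-.022],97.5))
b=Cam('side');cv2.imwrite('pics/c1.png',cv2.resize(b.im[150:270,290:450],(800,600)))"
```

```text
t 8.75 q [-0.4   0.6  -0.12  0.85  0.    2.61] p [ 0.6153 -0.1782  0.0588] jaw -82.4 down -1.0 F [-0.08  0.25  0.06] w 0.0583
[-0.0001  0.0808  0.0001] [0.0001 0.0018 0.    ]
```

View pics/c1.png

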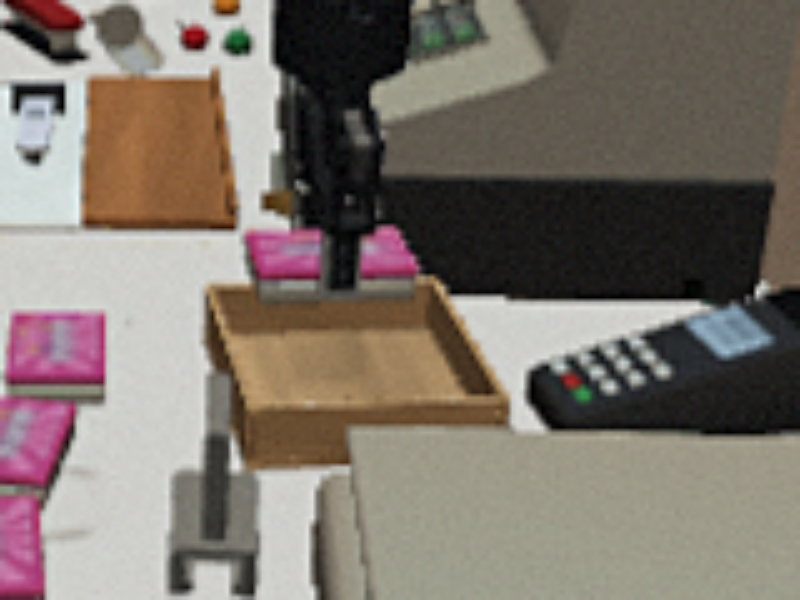

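The tin hangs level above the crate. I'll lower and release it.

Call:
{"api": "drive_tool", "payload": {
  "increments": [
    {"tx": 0,"ty": 0.03,"tz": 0,"rx": 0,"ry": 0,"rz": 0,"grip": 1},
    {"tx": 0,"ty": 0.055,"tz": 0,"rx": 0,"ry": 0,"rz": 0,"grip": 1},
    {"tx": 0,"ty": 0.075,"tz": 0,"rx": 0,"ry": 0,"rz": 0,"grip": 1},
    {"tx": 0,"ty": 0.082,"tz": 0,"rx": 0,"ry": 0,"rz": 0,"grip": 1},
    {"tx": 0,"ty": 0.082,"tz": 0,"rx": 0,"ry": 0,"rz": 0,"grip": 1},
    {"tx": 0,"ty": 0.082,"tz": 0,"rx": 0,"ry": 0,"rz": 0,"grip": -0.5},
    {"tx": 0,"ty": 0.082,"tz": 0,"rx": 0,"ry": 0,"rz": 0,"grip": -0.5},
    {"tx": 0,"ty": 0.082,"tz": 0,"rx": 0,"ry": 0,"rz": 0,"grip": -0.5},
    {"tx": 0,"ty": 0.082,"tz": 0,"rx": 0,"ry": 0,"rz": 0,"grip": -0.5},
    {"tx": 0,"ty": 0.06,"tz": 0,"rx": 0,"ry": 0,"rz": 0,"grip": -0.5},
    {"tx": 0,"ty": 0.03,"tz": 0,"rx": 0,"ry": 0,"rz": 0,"grip": -0.5},
    {"tx": 0,"ty": 0,"tz": 0,"rx": 0,"ry": 0,"rz": 0,"grip": -1},
    {"tx": 0,"ty": -0.02,"tz": 0,"rx": 0,"ry": 0,"rz": 0,"grip": -1},
    {"tx": 0,"ty": -0.02,"tz": 0,"rx": 0,"ry": 0,"rz": 0,"grip": -1}
  ],
  "newtons": 50
}}

```text
t: 10.2
tcp_pos: [0.618, -0.1793, 0.0828]
tool_rot: [0.044, -0.705, 0.707, -0.048]
force: [0.2, -0.7, 0.6]
gripper_width: 0.0853
```

```bash
python3 -c "
from st import *
st();
b=Cam('side');m=pink(b.im);print([cv2.boundingRect(c) for c in blobs(m,100)])
a=Cam('top')
for t in tins(a,roi=(120,260)): print(np.round(t,1))
print(*to([.4581,-.1242,.045],0.2))"
```

```text
t 10.2 q [-0.4   0.58 -0.1   0.89  0.    2.61] p [ 0.618  -0.1793  0.0828] jaw -82.5 down -1.0 F [ 0.23 -0.66  0.6 ] w 0.0853
[(264, 301, 25, 20), (274, 212, 37, 58), (292, 276, 31, 29), (338, 222, 33, 9)]
[ 458.3 -142.4   49.5   60.    89.8]
[ 438.4 -243.7   59.4   89.7   -7.7]
[ 434.5 -355.5   58.5   90.     5.9]
[ 489.5 -481.    59.    91.1   15.9]
[ 0.1491  0.0339 -0.0742] [-1.0000e-03 -1.4434e+00 -3.0000e-04]
```

Call:
{"api": "drive_tool", "payload": {
  "increments": [
    {"tx": 0.149,"ty": 0,"tz": -0.074,"rx": 0,"ry": -1.443,"rz": 0,"grip": -1},
    {"tx": 0.149,"ty": 0,"tz": -0.074,"rx": 0,"ry": -1.443,"rz": 0,"grip": -1},
    {"tx": 0.149,"ty": 0,"tz": -0.074,"rx": 0,"ry": -1.443,"rz": 0,"grip": -1},
    {"tx": 0.149,"ty": 0,"tz": -0.074,"rx": 0,"ry": -1.443,"rz": 0,"grip": -1},
    {"tx": 0.149,"ty": 0,"tz": -0.074,"rx": 0,"ry": -1.443,"rz": 0,"grip": -1},
    {"tx": 0.149,"ty": 0,"tz": -0.074,"rx": 0,"ry": -1.443,"rz": 0,"grip": -1},
    {"tx": 0.149,"ty": 0,"tz": -0.074,"rx": 0,"ry": -1.443,"rz": 0,"grip": -1},
    {"tx": 0.149,"ty": 0,"tz": -0.074,"rx": 0,"ry": -1.443,"rz": 0,"grip": -1},
    {"tx": 0.149,"ty": 0.02,"tz": -0.074,"rx": 0,"ry": -1.443,"rz": 0,"grip": -1},
    {"tx": 0.149,"ty": 0.03,"tz": -0.074,"rx": 0,"ry": -1.443,"rz": 0,"grip": -1},
    {"tx": 0.149,"ty": 0.04,"tz": -0.074,"rx": 0,"ry": -1.443,"rz": 0,"grip": -1},
    {"tx": 0.149,"ty": 0.04,"tz": -0.074,"rx": 0,"ry": -1.443,"rz": 0,"grip": -1}
  ],
  "newtons": 50
}}

```text
t: 11.5
tcp_pos: [0.4561, -0.1235, 0.0368]
tool_rot: [-0.501, 0.501, -0.498, 0.5]
force: [-0.1, -0.2, -0.4]
gripper_width: 0.0854
```

```bash
python3 -c "
from st import *
st();print(*to([.4581,-.1242,-.029],0.2))
a=Cam('top')
for t in tins(a,roi=(120,260)): print(np.round(t,1))"
```

```text
t 11.5 q [-0.42  0.37 -0.6   0.6   0.    1.15] p [ 0.4561 -0.1235  0.0368] jaw 0.05 down -1.0 F [-0.14 -0.21 -0.4 ] w 0.0854
[0.0009 0.0657 0.0023] [ 0.0038 -0.0026 -0.0017]
[ 615.9 -178.8   59.9   91.4  -82.4]
[ 438.4 -243.7   59.4   89.7   -7.7]
[ 434.6 -355.5   58.7   90.     6.2]
[ 489.3 -481.2   59.1   90.8   15.5]
```

Call:
{"api": "drive_tool", "payload": {
  "increments": [
    {"tx": 0.001,"ty": 0.03,"tz": 0.002,"rx": 0,"ry": 0,"rz": 0,"grip": -1},
    {"tx": 0.001,"ty": 0.055,"tz": 0.002,"rx": 0,"ry": 0,"rz": 0,"grip": -1},
    {"tx": 0.001,"ty": 0.066,"tz": 0.002,"rx": 0,"ry": 0,"rz": 0,"grip": -1},
    {"tx": 0.001,"ty": 0.066,"tz": 0.002,"rx": 0,"ry": 0,"rz": 0,"grip": 1},
    {"tx": 0.001,"ty": 0.066,"tz": 0.002,"rx": 0,"ry": 0,"rz": 0,"grip": 1},
    {"tx": 0.001,"ty": 0.066,"tz": 0.002,"rx": 0,"ry": 0,"rz": 0,"grip": 1},
    {"tx": 0.001,"ty": 0.066,"tz": 0.002,"rx": 0,"ry": 0,"rz": 0,"grip": 1},
    {"tx": 0.001,"ty": 0.066,"tz": 0.002,"rx": 0,"ry": 0,"rz": 0,"grip": 1},
    {"tx": 0.001,"ty": 0.066,"tz": 0.002,"rx": 0,"ry": 0,"rz": 0,"grip": 1},
    {"tx": 0.001,"ty": 0.04,"tz": 0.002,"rx": 0,"ry": 0,"rz": 0,"grip": 1},
    {"tx": 0.001,"ty": 0,"tz": 0.002,"rx": 0,"ry": 0,"rz": 0,"grip": 1},
    {"tx": 0.001,"ty": -0.02,"tz": 0.002,"rx": 0,"ry": 0,"rz": 0,"grip": 1},
    {"tx": 0.001,"ty": -0.02,"tz": 0.002,"rx": 0,"ry": 0,"rz": 0,"grip": 1},
    {"tx": 0.001,"ty": -0.02,"tz": 0.002,"rx": 0,"ry": 0,"rz": 0,"grip": 1},
    {"tx": 0.001,"ty": -0.02,"tz": 0.002,"rx": 0,"ry": 0,"rz": 0,"grip": 1}
  ],
  "newtons": 50
}}

```text
t: 13.05
tcp_pos: [0.4588, -0.1248, 0.0575]
tool_rot: [0.501, -0.5, 0.498, -0.5]
force: [-0.5, 0.0, -2.0]
gripper_width: 0.0583
```

```bash
python3 weigh.py
```

```text
t 13.05 q [-0.42  0.34 -0.57  0.65 -0.    1.15] p [ 0.4588 -0.1248  0.0575] jaw 0.17 down -1.0 F [-0.51  0.   -1.96] w 0.0583
Fz [-2.99 -2.6  -2.5  -3.16 -2.1 ] -2.67
slot -0.115 [0.5119 0.1562] [-2.811e-01  1.000e-04  5.340e-02] [1.8000e-03 1.5388e+00 7.0000e-04]
slot -0.04 [0.5093 0.2312] [-3.56e-01  2.00e-04  5.11e-02] [1.8000e-03 1.5388e+00 7.0000e-04]
slot 0.04 [0.5066 0.3111] [-4.36e-01  2.00e-04  4.85e-02] [1.8000e-03 1.5388e+00 7.0000e-04]
slot 0.115 [0.504  0.3861] [-5.11e-01  3.00e-04  4.62e-02] [1.8000e-03 1.5388e+00 7.0000e-04]
crate [ 0.0215 -0.0003  0.1726] [1.8000e-03 1.4516e+00 6.0000e-04] [ 0.0215 -0.0003  0.1726] [ 0.0015 -0.1192 -0.0008]
tin [ 438.4 -243.7   59.4   89.7   -7.7]
tin [ 435.  -355.3   60.1   89.9    5.7]
tin [ 489.3 -481.    59.3   91.    15.4]
```

It weighs about 2.7 N, so it's full. It goes on the board's left-hand slot, turned the other way to stay inside joint 6's range.

Call:
{"api": "drive_tool", "payload": {
  "increments": [
    {"tx": -0.516,"ty": 0,"tz": 0.046,"rx": 0,"ry": -1.602,"rz": 0,"grip": 1},
    {"tx": -0.516,"ty": 0,"tz": 0.046,"rx": 0,"ry": -1.602,"rz": 0,"grip": 1},
    {"tx": -0.516,"ty": 0,"tz": 0.046,"rx": 0,"ry": -1.602,"rz": 0,"grip": 1},
    {"tx": -0.516,"ty": 0,"tz": 0.046,"rx": 0,"ry": -1.602,"rz": 0,"grip": 1},
    {"tx": -0.516,"ty": 0,"tz": 0.046,"rx": 0,"ry": -1.602,"rz": 0,"grip": 1},
    {"tx": -0.516,"ty": 0,"tz": 0.046,"rx": 0,"ry": -1.602,"rz": 0,"grip": 1},
    {"tx": -0.516,"ty": 0,"tz": 0.046,"rx": 0,"ry": -1.602,"rz": 0,"grip": 1},
    {"tx": -0.516,"ty": 0,"tz": 0.046,"rx": 0,"ry": -1.602,"rz": 0,"grip": 1},
    {"tx": -0.516,"ty": 0,"tz": 0.046,"rx": 0,"ry": -1.602,"rz": 0,"grip": 1},
    {"tx": -0.516,"ty": 0,"tz": 0.046,"rx": 0,"ry": -1.602,"rz": 0,"grip": 1},
    {"tx": -0.516,"ty": 0,"tz": 0.046,"rx": 0,"ry": -1.602,"rz": 0,"grip": 1},
    {"tx": -0.516,"ty": 0,"tz": 0.046,"rx": 0,"ry": -1.602,"rz": 0,"grip": 1},
    {"tx": -0.516,"ty": 0,"tz": 0.046,"rx": 0,"ry": -1.602,"rz": 0,"grip": 1},
    {"tx": -0.516,"ty": 0,"tz": 0.046,"rx": 0,"ry": -1.602,"rz": 0,"grip": 1},
    {"tx": -0.516,"ty": 0,"tz": 0.046,"rx": 0,"ry": -1.602,"rz": 0,"grip": 1}
  ],
  "newtons": 50
}}

```text
t: 14.8
tcp_pos: [0.5044, 0.3893, 0.0587]
tool_rot: [0.707, 0.011, -0.011, -0.707]
force: [-0.5, 1.0, -2.0]
gripper_width: 0.0585
```

```bash
python3 -c "
from st import *
st();print(*to([.5039,.3911,-.015],92))
a=Cam('top')
for t in tins(a,roi=(120,260)): print(np.round(t,1))"
```

```text
t 14.8 q [ 0.54  0.6  -0.13  0.84 -0.    0.51] p [0.5044 0.3893 0.0587] jaw 91.82 down -1.0 F [-0.49  1.   -2.03] w 0.0585
[-0.0004  0.0737  0.0018] [ 0.0006 -0.0031 -0.0006]
[494.6 416.5  54.9  61.1   4. ]
[ 616.3 -178.7   59.9   90.5  -82.5]
[ 438.4 -243.7   59.4   89.7   -7.7]
[ 435.  -355.3   60.1   89.9    5.7]
[ 489.5 -481.    59.    91.1   15.9]
```

Call:
{"api": "drive_tool", "payload": {
  "increments": [
    {"tx": 0,"ty": 0.03,"tz": 0.002,"rx": 0,"ry": 0,"rz": 0,"grip": 1},
    {"tx": 0,"ty": 0.055,"tz": 0.002,"rx": 0,"ry": 0,"rz": 0,"grip": 1},
    {"tx": 0,"ty": 0.068,"tz": 0.002,"rx": 0,"ry": 0,"rz": 0,"grip": 1},
    {"tx": 0,"ty": 0.074,"tz": 0.002,"rx": 0,"ry": 0,"rz": 0,"grip": 1},
    {"tx": 0,"ty": 0.0745,"tz": 0.002,"rx": 0,"ry": 0,"rz": 0,"grip": 1},
    {"tx": 0,"ty": 0.0745,"tz": 0.002,"rx": 0,"ry": 0,"rz": 0,"grip": -0.55},
    {"tx": 0,"ty": 0.0745,"tz": 0.002,"rx": 0,"ry": 0,"rz": 0,"grip": -0.55},
    {"tx": 0,"ty": 0.0745,"tz": 0.002,"rx": 0,"ry": 0,"rz": 0,"grip": -0.55},
    {"tx": 0,"ty": 0.0745,"tz": 0.002,"rx": 0,"ry": 0,"rz": 0,"grip": -0.55},
    {"tx": 0,"ty": 0.05,"tz": 0.002,"rx": 0,"ry": 0,"rz": 0,"grip": -0.55},
    {"tx": 0,"ty": 0.02,"tz": 0.002,"rx": 0,"ry": 0,"rz": 0,"grip": -0.55},
    {"tx": 0,"ty": -0.02,"tz": 0.002,"rx": 0,"ry": 0,"rz": 0,"grip": -1},
    {"tx": 0,"ty": -0.02,"tz": 0.002,"rx": 0,"ry": 0,"rz": 0,"grip": -1}
  ],
  "newtons": 50
}}

```text
t: 16.15
tcp_pos: [0.5081, 0.3952, 0.0848]
tool_rot: [-0.705, -0.015, 0.009, 0.709]
force: [0.4, 0.1, 0.8]
gripper_width: 0.0851
```

```bash
python3 -c "
from st import *
st();print(*to([.4384,-.2437,.045],-7.7))
b=Cam('side');m=pink(b.im);print([cv2.boundingRect(c) for c in blobs(m,60)])
a=Cam('top')
for t in tins(a,roi=(120,260)): print(np.round(t,1))"
```

```text
t 16.15 q [ 0.55  0.58 -0.1   0.89  0.    0.51] p [0.5081 0.3952 0.0848] jaw 91.97 down -0.9999 F [0.37 0.15 0.76] w 0.0851
[-0.0919  0.0358 -0.6364] [ 0.002  -1.4021  0.0107]
[(264, 301, 22, 24), (274, 229, 31, 41), (292, 276, 31, 29), (309, 161, 22, 6), (338, 222, 33, 9), (379, 24, 13, 15)]
[503.7 395.   57.1  91.  -87.6]
[ 616.3 -178.7   59.9   90.5  -82.5]
[ 438.4 -243.7   59.4   89.7   -7.7]
[ 434.6 -355.5   58.7   90.     6.2]
[ 489.5 -481.    59.    91.1   15.9]
```

Call:
{"api": "drive_tool", "payload": {
  "increments": [
    {"tx": -0.092,"ty": 0,"tz": -0.636,"rx": 0,"ry": 1.74,"rz": 0,"grip": -1},
    {"tx": -0.092,"ty": 0,"tz": -0.636,"rx": 0,"ry": 1.74,"rz": 0,"grip": -1},
    {"tx": -0.092,"ty": 0,"tz": -0.636,"rx": 0,"ry": 1.74,"rz": 0,"grip": -1},
    {"tx": -0.092,"ty": 0,"tz": -0.636,"rx": 0,"ry": 1.74,"rz": 0,"grip": -1},
    {"tx": -0.092,"ty": 0,"tz": -0.636,"rx": 0,"ry": 1.74,"rz": 0,"grip": -1},
    {"tx": -0.092,"ty": 0,"tz": -0.636,"rx": 0,"ry": 1.74,"rz": 0,"grip": -1},
    {"tx": -0.092,"ty": 0,"tz": -0.636,"rx": 0,"ry": 1.74,"rz": 0,"grip": -1},
    {"tx": -0.092,"ty": 0,"tz": -0.636,"rx": 0,"ry": 1.74,"rz": 0,"grip": -1},
    {"tx": -0.092,"ty": 0,"tz": -0.636,"rx": 0,"ry": 1.74,"rz": 0,"grip": -1},
    {"tx": -0.092,"ty": 0,"tz": -0.636,"rx": 0,"ry": 1.74,"rz": 0,"grip": -1},
    {"tx": -0.092,"ty": 0,"tz": -0.636,"rx": 0,"ry": 1.74,"rz": 0,"grip": -1},
    {"tx": -0.092,"ty": 0,"tz": -0.636,"rx": 0,"ry": 1.74,"rz": 0,"grip": -1},
    {"tx": -0.092,"ty": 0,"tz": -0.636,"rx": 0,"ry": 1.74,"rz": 0,"grip": -1},
    {"tx": -0.092,"ty": 0,"tz": -0.636,"rx": 0,"ry": 1.74,"rz": 0,"grip": -1},
    {"tx": -0.092,"ty": 0,"tz": -0.636,"rx": 0,"ry": 1.74,"rz": 0,"grip": -1},
    {"tx": -0.092,"ty": 0.03,"tz": -0.636,"rx": 0,"ry": 1.74,"rz": 0,"grip": -1},
    {"tx": -0.092,"ty": 0.04,"tz": -0.636,"rx": 0,"ry": 1.74,"rz": 0,"grip": -1},
    {"tx": -0.092,"ty": 0.04,"tz": -0.636,"rx": 0,"ry": 1.74,"rz": 0,"grip": -1}
  ],
  "newtons": 50
}}

```text
t: 18.05
tcp_pos: [0.4324, -0.2431, 0.0369]
tool_rot: [-0.466, 0.534, -0.53, 0.465]
force: [-0.2, 0.9, 0.0]
gripper_width: 0.0854
```

```bash
python3 -c "
from st import *
st();print(*to([.4384,-.2437,-.029],-7.7))
a=Cam('top')
for t in tins(a,roi=(120,260)): print(np.round(t,1))"
```

```text
t 18.05 q [-0.66  0.41 -0.54  0.63  0.    1.04] p [ 0.4324 -0.2431  0.0369] jaw -7.62 down -1.0 F [-0.17  0.89  0.05] w 0.0854
[-0.      0.0659  0.0064] [ 0.0046  0.0013 -0.0028]
[504.3 393.4  60.2  92.1 -87.3]
[ 616.3 -178.7   59.9   90.5  -82.5]
[ 434.6 -355.5   58.7   90.     6.3]
[ 489.5 -481.    59.    91.    15.9]
```

Call:
{"api": "drive_tool", "payload": {
  "increments": [
    {"tx": 0,"ty": 0.02,"tz": 0.006,"rx": 0,"ry": 0,"rz": 0,"grip": -1},
    {"tx": 0,"ty": 0.05,"tz": 0.006,"rx": 0,"ry": 0,"rz": 0,"grip": -1},
    {"tx": 0,"ty": 0.066,"tz": 0.006,"rx": 0,"ry": 0,"rz": 0,"grip": -1},
    {"tx": 0,"ty": 0.066,"tz": 0.006,"rx": 0,"ry": 0,"rz": 0,"grip": 1},
    {"tx": 0,"ty": 0.066,"tz": 0.006,"rx": 0,"ry": 0,"rz": 0,"grip": 1},
    {"tx": 0,"ty": 0.066,"tz": 0.006,"rx": 0,"ry": 0,"rz": 0,"grip": 1},
    {"tx": 0,"ty": 0.066,"tz": 0.006,"rx": 0,"ry": 0,"rz": 0,"grip": 1},
    {"tx": 0,"ty": 0.066,"tz": 0.006,"rx": 0,"ry": 0,"rz": 0,"grip": 1},
    {"tx": 0,"ty": 0.066,"tz": 0.006,"rx": 0,"ry": 0,"rz": 0,"grip": 1},
    {"tx": 0,"ty": 0.04,"tz": 0.006,"rx": 0,"ry": 0,"rz": 0,"grip": 1},
    {"tx": 0,"ty": 0,"tz": 0.006,"rx": 0,"ry": 0,"rz": 0,"grip": 1},
    {"tx": 0,"ty": -0.02,"tz": 0.006,"rx": 0,"ry": 0,"rz": 0,"grip": 1},
    {"tx": 0,"ty": -0.02,"tz": 0.006,"rx": 0,"ry": 0,"rz": 0,"grip": 1},
    {"tx": 0,"ty": -0.02,"tz": 0.006,"rx": 0,"ry": 0,"rz": 0,"grip": 1},
    {"tx": 0,"ty": -0.02,"tz": 0.006,"rx": 0,"ry": 0,"rz": 0,"grip": 1}
  ],
  "newtons": 50
}}

```text
t: 19.6
tcp_pos: [0.4389, -0.2459, 0.0573]
tool_rot: [-0.465, 0.534, -0.532, 0.465]
force: [-0.7, 0.2, -3.3]
gripper_width: 0.0583
```

```bash
python3 weigh.py
```

```text
t 19.6 q [-0.66  0.39 -0.5   0.68 -0.    1.05] p [ 0.4389 -0.2459  0.0573] jaw -7.74 down -1.0 F [-0.71  0.18 -3.34] w 0.0583
Fz [-2.24 -3.37 -3.13 -2.42 -3.46] -2.93
slot -0.115 [0.5119 0.1562] [-4.086e-01  3.000e-04  1.750e-02] [1.9000e-03 1.4009e+00 3.0000e-04]
slot -0.04 [0.5093 0.2312] [-4.825e-01  4.000e-04  4.900e-03] [1.9000e-03 1.4009e+00 3.0000e-04]
slot 0.04 [0.5066 0.3111] [-5.614e-01  5.000e-04 -8.600e-03] [1.9000e-03 1.4009e+00 3.0000e-04]
slot 0.115 [0.504  0.3861] [-6.353e-01  6.000e-04 -2.120e-02] [1.9000e-03 1.4009e+00 3.0000e-04]
crate [-0.1253 -0.0002  0.1772] [1.9000e-03 1.3136e+00 3.0000e-04] [-0.1253 -0.0002  0.1772] [ 0.0014 -0.2572 -0.0011]
tin [504.3 395.1  57.2  92.  -87.6]
tin [ 434.6 -355.5   58.7   90.     6.3]
tin [ 489.5 -481.    59.    91.    15.9]
```

About 2.9 N, so it's full too and goes to slot +40.

Call:
{"api": "drive_tool", "payload": {
  "increments": [
    {"tx": -0.561,"ty": 0,"tz": -0.009,"rx": 0,"ry": -1.741,"rz": 0,"grip": 1},
    {"tx": -0.561,"ty": 0,"tz": -0.009,"rx": 0,"ry": -1.741,"rz": 0,"grip": 1},
    {"tx": -0.561,"ty": 0,"tz": -0.009,"rx": 0,"ry": -1.741,"rz": 0,"grip": 1},
    {"tx": -0.561,"ty": 0,"tz": -0.009,"rx": 0,"ry": -1.741,"rz": 0,"grip": 1},
    {"tx": -0.561,"ty": 0,"tz": -0.009,"rx": 0,"ry": -1.741,"rz": 0,"grip": 1},
    {"tx": -0.561,"ty": 0,"tz": -0.009,"rx": 0,"ry": -1.741,"rz": 0,"grip": 1},
    {"tx": -0.561,"ty": 0,"tz": -0.009,"rx": 0,"ry": -1.741,"rz": 0,"grip": 1},
    {"tx": -0.561,"ty": 0,"tz": -0.009,"rx": 0,"ry": -1.741,"rz": 0,"grip": 1},
    {"tx": -0.561,"ty": 0,"tz": -0.009,"rx": 0,"ry": -1.741,"rz": 0,"grip": 1},
    {"tx": -0.561,"ty": 0,"tz": -0.009,"rx": 0,"ry": -1.741,"rz": 0,"grip": 1},
    {"tx": -0.561,"ty": 0,"tz": -0.009,"rx": 0,"ry": -1.741,"rz": 0,"grip": 1},
    {"tx": -0.561,"ty": 0,"tz": -0.009,"rx": 0,"ry": -1.741,"rz": 0,"grip": 1},
    {"tx": -0.561,"ty": 0,"tz": -0.009,"rx": 0,"ry": -1.741,"rz": 0,"grip": 1},
    {"tx": -0.561,"ty": 0,"tz": -0.009,"rx": 0,"ry": -1.741,"rz": 0,"grip": 1},
    {"tx": -0.561,"ty": 0,"tz": -0.009,"rx": 0,"ry": -1.741,"rz": 0,"grip": 1},
    {"tx": -0.561,"ty": 0,"tz": -0.009,"rx": 0,"ry": -1.741,"rz": 0,"grip": 1}
  ],
  "newtons": 50
}}

```text
t: 21.45
tcp_pos: [0.5066, 0.309, 0.0587]
tool_rot: [0.707, 0.011, -0.012, -0.707]
force: [-0.1, -0.4, -2.6]
gripper_width: 0.0584
```

```bash
python3 -c "
from st import *
st();print(*to([.5066,.3111,-.015],92))
a=Cam('top')
for t in tins(a,roi=(120,260)): print(np.round(t,1))"
```

```text
t 21.45 q [ 0.42  0.53 -0.26  0.78 -0.    0.39] p [0.5066 0.309  0.0587] jaw 91.87 down -1.0 F [-0.07 -0.37 -2.6 ] w 0.0584
[0.0001 0.0737 0.0022] [ 0.0004 -0.0023 -0.0006]
[ 4.861e+02  3.627e+02  5.380e+01  1.226e+02 -1.000e-01]
[ 616.3 -178.7   59.9   90.5  -82.5]
[ 435.  -355.3   60.1   89.9    5.7]
[ 489.5 -481.    59.    91.1   15.9]
```

Call:
{"api": "drive_tool", "payload": {
  "increments": [
    {"tx": 0,"ty": 0.03,"tz": 0,"rx": 0,"ry": 0,"rz": 0,"grip": 1},
    {"tx": 0,"ty": 0.055,"tz": 0,"rx": 0,"ry": 0,"rz": 0,"grip": 1},
    {"tx": 0,"ty": 0.068,"tz": 0,"rx": 0,"ry": 0,"rz": 0,"grip": 1},
    {"tx": 0,"ty": 0.074,"tz": 0,"rx": 0,"ry": 0,"rz": 0,"grip": 1},
    {"tx": 0,"ty": 0.0745,"tz": 0,"rx": 0,"ry": 0,"rz": 0,"grip": 1},
    {"tx": 0,"ty": 0.0745,"tz": 0,"rx": 0,"ry": 0,"rz": 0,"grip": -0.55},
    {"tx": 0,"ty": 0.0745,"tz": 0,"rx": 0,"ry": 0,"rz": 0,"grip": -0.55},
    {"tx": 0,"ty": 0.0745,"tz": 0,"rx": 0,"ry": 0,"rz": 0,"grip": -0.55},
    {"tx": 0,"ty": 0.0745,"tz": 0,"rx": 0,"ry": 0,"rz": 0,"grip": -0.55},
    {"tx": 0,"ty": 0.05,"tz": 0,"rx": 0,"ry": 0,"rz": 0,"grip": -0.55},
    {"tx": 0,"ty": 0.02,"tz": 0,"rx": 0,"ry": 0,"rz": 0,"grip": -0.55},
    {"tx": 0,"ty": -0.02,"tz": 0,"rx": 0,"ry": 0,"rz": 0,"grip": -1},
    {"tx": 0,"ty": -0.02,"tz": 0,"rx": 0,"ry": 0,"rz": 0,"grip": -1},
    {"tx": 0,"ty": -0.02,"tz": 0,"rx": 0,"ry": 0,"rz": 0,"grip": -1}
  ],
  "newtons": 50
}}

```text
t: 22.9
tcp_pos: [0.5077, 0.3109, 0.08]
tool_rot: [-0.707, -0.013, 0.012, 0.707]
force: [-0.8, 0.0, -0.1]
gripper_width: 0.0855
```

```bash
python3 -c "
from st import *
st();print(*to([.4350,-.3554,.055],5.9))
a=Cam('top')
for t in tins(a,roi=(120,260)): print(np.round(t,1))"
```

```text
t 22.9 q [ 0.43  0.51 -0.24  0.83  0.    0.39] p [0.5077 0.3109 0.08  ] jaw 92.02 down -1.0 F [-0.83  0.04 -0.06] w 0.0855
[-0.0962  0.024  -0.6633] [-2.900e-03  1.503e+00  1.300e-03]
[ 4.861e+02  3.928e+02  5.380e+01  6.250e+01 -1.000e-01]
[492.8 310.8  57.   68.8 -88. ]
[ 616.3 -178.7   59.9   90.5  -82.5]
[ 435.  -355.3   60.1   89.9    5.7]
[ 489.5 -481.    59.    91.    15.9]
```

Call:
{"api": "drive_tool", "payload": {
  "increments": [
    {"tx": -0.096,"ty": 0,"tz": -0.663,"rx": 0,"ry": 1.503,"rz": 0,"grip": -1},
    {"tx": -0.096,"ty": 0,"tz": -0.663,"rx": 0,"ry": 1.503,"rz": 0,"grip": -1},
    {"tx": -0.096,"ty": 0,"tz": -0.663,"rx": 0,"ry": 1.503,"rz": 0,"grip": -1},
    {"tx": -0.096,"ty": 0,"tz": -0.663,"rx": 0,"ry": 1.503,"rz": 0,"grip": -1},
    {"tx": -0.096,"ty": 0,"tz": -0.663,"rx": 0,"ry": 1.503,"rz": 0,"grip": -1},
    {"tx": -0.096,"ty": 0,"tz": -0.663,"rx": 0,"ry": 1.503,"rz": 0,"grip": -1},
    {"tx": -0.096,"ty": 0,"tz": -0.663,"rx": 0,"ry": 1.503,"rz": 0,"grip": -1},
    {"tx": -0.096,"ty": 0,"tz": -0.663,"rx": 0,"ry": 1.503,"rz": 0,"grip": -1},
    {"tx": -0.096,"ty": 0,"tz": -0.663,"rx": 0,"ry": 1.503,"rz": 0,"grip": -1},
    {"tx": -0.096,"ty": 0,"tz": -0.663,"rx": 0,"ry": 1.503,"rz": 0,"grip": -1},
    {"tx": -0.096,"ty": 0,"tz": -0.663,"rx": 0,"ry": 1.503,"rz": 0,"grip": -1},
    {"tx": -0.096,"ty": 0,"tz": -0.663,"rx": 0,"ry": 1.503,"rz": 0,"grip": -1},
    {"tx": -0.096,"ty": 0,"tz": -0.663,"rx": 0,"ry": 1.503,"rz": 0,"grip": -1},
    {"tx": -0.096,"ty": 0,"tz": -0.663,"rx": 0,"ry": 1.503,"rz": 0,"grip": -1},
    {"tx": -0.096,"ty": 0,"tz": -0.663,"rx": 0,"ry": 1.503,"rz": 0,"grip": -1},
    {"tx": -0.096,"ty": 0,"tz": -0.663,"rx": 0,"ry": 1.503,"rz": 0,"grip": -1},
    {"tx": -0.096,"ty": 0.03,"tz": -0.663,"rx": 0,"ry": 1.503,"rz": 0,"grip": -1},
    {"tx": -0.096,"ty": 0.04,"tz": -0.663,"rx": 0,"ry": 1.503,"rz": 0,"grip": -1},
    {"tx": -0.096,"ty": 0.04,"tz": -0.663,"rx": 0,"ry": 1.503,"rz": 0,"grip": -1}
  ],
  "newtons": 50
}}

```text
t: 24.85
tcp_pos: [0.4328, -0.3523, 0.0369]
tool_rot: [-0.525, 0.475, -0.471, 0.526]
force: [0.2, 0.7, -0.2]
gripper_width: 0.0852
```

```bash
python3 -c "
from st import *
st();print(*to([.4350,-.3554,-.029],5.9))
b=Cam('side');m=pink(b.im);print([cv2.boundingRect(c) for c in blobs(m,60)])
a=Cam('top')
for t in tins(a,roi=(120,260)): print(np.round(t,1))"
```

```text
t 24.85 q [-0.82  0.5  -0.37  0.7   0.    0.65] p [ 0.4328 -0.3523  0.0369] jaw 6.02 down -1.0 F [ 0.22  0.73 -0.2 ] w 0.0852
[0.0036 0.0659 0.002 ] [ 0.0031  0.0021 -0.0044]
[(264, 301, 27, 23), (274, 249, 25, 21), (292, 276, 31, 29), (308, 161, 23, 13), (338, 222, 33, 9), (378, 25, 14, 14)]
[504.3 393.4  60.2  92.1 -87.3]
[504.1 311.3  57.1  91.5 -88. ]
[ 616.3 -178.7   59.9   90.5  -82.5]
```

Call:
{"api": "drive_tool", "payload": {
  "increments": [
    {"tx": 0.0035,"ty": 0.02,"tz": 0.002,"rx": 0,"ry": 0,"rz": 0,"grip": -1},
    {"tx": 0.0035,"ty": 0.05,"tz": 0.002,"rx": 0,"ry": 0,"rz": 0,"grip": -1},
    {"tx": 0.0035,"ty": 0.066,"tz": 0.002,"rx": 0,"ry": 0,"rz": 0,"grip": -1},
    {"tx": 0.0035,"ty": 0.066,"tz": 0.002,"rx": 0,"ry": 0,"rz": 0,"grip": 1},
    {"tx": 0.0035,"ty": 0.066,"tz": 0.002,"rx": 0,"ry": 0,"rz": 0,"grip": 1},
    {"tx": 0.0035,"ty": 0.066,"tz": 0.002,"rx": 0,"ry": 0,"rz": 0,"grip": 1},
    {"tx": 0.0035,"ty": 0.066,"tz": 0.002,"rx": 0,"ry": 0,"rz": 0,"grip": 1},
    {"tx": 0.0035,"ty": 0.066,"tz": 0.002,"rx": 0,"ry": 0,"rz": 0,"grip": 1},
    {"tx": 0.0035,"ty": 0.066,"tz": 0.002,"rx": 0,"ry": 0,"rz": 0,"grip": 1},
    {"tx": 0.0035,"ty": 0.04,"tz": 0.002,"rx": 0,"ry": 0,"rz": 0,"grip": 1},
    {"tx": 0.0035,"ty": 0,"tz": 0.002,"rx": 0,"ry": 0,"rz": 0,"grip": 1},
    {"tx": 0.0035,"ty": -0.02,"tz": 0.002,"rx": 0,"ry": 0,"rz": 0,"grip": 1},
    {"tx": 0.0035,"ty": -0.02,"tz": 0.002,"rx": 0,"ry": 0,"rz": 0,"grip": 1},
    {"tx": 0.0035,"ty": -0.02,"tz": 0.002,"rx": 0,"ry": 0,"rz": 0,"grip": 1},
    {"tx": 0.0035,"ty": -0.02,"tz": 0.002,"rx": 0,"ry": 0,"rz": 0,"grip": 1}
  ],
  "newtons": 50
}}

```text
t: 26.45
tcp_pos: [0.4356, -0.358, 0.0576]
tool_rot: [-0.525, 0.474, -0.473, 0.525]
force: [-0.8, -0.4, -1.1]
gripper_width: 0.0583
```

```bash
python3 weigh.py
```

```text
t 26.45 q [-0.82  0.48 -0.34  0.75  0.    0.65] p [ 0.4356 -0.358   0.0576] jaw 5.9 down -1.0 F [-0.77 -0.39 -1.13] w 0.0583
Fz [-0.14 -1.1  -0.51 -0.54 -0.76] -0.61
slot -0.115 [0.5119 0.1562] [-5.041e-01  5.000e-04  1.284e-01] [-2.0000e-04 -1.5028e+00 -1.8000e-03]
slot -0.04 [0.5093 0.2312] [-0.5789  0.0006  0.1336] [-2.0000e-04 -1.5028e+00 -1.8000e-03]
slot 0.04 [0.5066 0.3111] [-0.6587  0.0007  0.139 ] [-2.0000e-04 -1.5028e+00 -1.8000e-03]
slot 0.115 [0.504  0.3861] [-0.7335  0.0008  0.1442] [-2.0000e-04 -1.5028e+00 -1.8000e-03]
crate [-0.1911  0.      0.2168] [ 1.8000e-03  1.5515e+00 -3.0000e-04] [-0.1911  0.      0.2168] [ 0.001  -0.0193 -0.0013]
tin [504.3 395.1  57.2  92.  -87.6]
tin [504.1 311.3  57.1  91.5 -88. ]
```

About 0.6 N, so this one is empty. I'll stack it on the first empty, going round the holder.

Call:
{"api": "drive_tool", "payload": {
  "increments": [
    {"tx": -0.05,"ty": -0.03,"tz": 0.005,"rx": 0,"ry": 0,"rz": 0,"grip": 1},
    {"tx": -0.1,"ty": -0.04,"tz": 0.01,"rx": 0,"ry": -0.15,"rz": 0,"grip": 1},
    {"tx": -0.15,"ty": -0.04,"tz": 0.015,"rx": 0,"ry": -0.3,"rz": 0,"grip": 1},
    {"tx": -0.167,"ty": -0.04,"tz": 0.017,"rx": 0,"ry": -0.45,"rz": 0,"grip": 1},
    {"tx": -0.167,"ty": -0.04,"tz": 0.017,"rx": 0,"ry": -0.6,"rz": 0,"grip": 1},
    {"tx": -0.16,"ty": -0.04,"tz": 0.197,"rx": 0,"ry": -1.599,"rz": 0,"grip": 1},
    {"tx": -0.16,"ty": -0.04,"tz": 0.197,"rx": 0,"ry": -1.599,"rz": 0,"grip": 1},
    {"tx": -0.16,"ty": -0.04,"tz": 0.197,"rx": 0,"ry": -1.599,"rz": 0,"grip": 1},
    {"tx": -0.16,"ty": -0.04,"tz": 0.197,"rx": 0,"ry": -1.599,"rz": 0,"grip": 1},
    {"tx": -0.16,"ty": -0.04,"tz": 0.197,"rx": 0,"ry": -1.599,"rz": 0,"grip": 1},
    {"tx": -0.16,"ty": -0.04,"tz": 0.197,"rx": 0,"ry": -1.599,"rz": 0,"grip": 1},
    {"tx": -0.16,"ty": -0.04,"tz": 0.197,"rx": 0,"ry": -1.599,"rz": 0,"grip": 1},
    {"tx": -0.16,"ty": 0,"tz": 0.197,"rx": 0,"ry": -1.599,"rz": 0,"grip": 1},
    {"tx": -0.16,"ty": 0,"tz": 0.197,"rx": 0,"ry": -1.599,"rz": 0,"grip": 1},
    {"tx": -0.16,"ty": 0,"tz": 0.197,"rx": 0,"ry": -1.599,"rz": 0,"grip": 1}
  ],
  "newtons": 50
}}

```text
t: 28.2
tcp_pos: [0.6146, -0.1789, 0.0579]
tool_rot: [-0.705, -0.045, 0.047, 0.706]
force: [-0.2, -0.0, 0.0]
gripper_width: 0.0584
```

```bash
python3 -c "
from st import *
st();print(*to([.6158,-.1787,.001],97.5))
a=Cam('top')
for t in tins(a,roi=(120,260)): print(np.round(t,1))"
```

```text
t 28.2 q [-0.4   0.61 -0.12  0.85  0.   -0.53] p [ 0.6146 -0.1789  0.0579] jaw 97.51 down -1.0 F [-0.24 -0.01  0.  ] w 0.0584
[ 0.0014  0.0569 -0.0001] [-0.0018  0.0001 -0.003 ]
[504.3 393.4  60.2  92.1 -87.3]
[506.7 311.1  57.2  86.3 -87.7]
[ 489.5 -481.    59.    91.1   15.9]
```

Call:
{"api": "drive_tool", "payload": {
  "increments": [
    {"tx": 0.001,"ty": 0.03,"tz": 0,"rx": 0,"ry": 0,"rz": 0,"grip": 1},
    {"tx": 0.001,"ty": 0.05,"tz": 0,"rx": 0,"ry": 0,"rz": 0,"grip": 1},
    {"tx": 0.001,"ty": 0.057,"tz": 0,"rx": 0,"ry": 0,"rz": 0,"grip": 1},
    {"tx": 0.001,"ty": 0.0575,"tz": 0,"rx": 0,"ry": 0,"rz": 0,"grip": 1},
    {"tx": 0.001,"ty": 0.0575,"tz": 0,"rx": 0,"ry": 0,"rz": 0,"grip": 1},
    {"tx": 0.001,"ty": 0.0575,"tz": 0,"rx": 0,"ry": 0,"rz": 0,"grip": -0.5},
    {"tx": 0.001,"ty": 0.0575,"tz": 0,"rx": 0,"ry": 0,"rz": 0,"grip": -0.5},
    {"tx": 0.001,"ty": 0.0575,"tz": 0,"rx": 0,"ry": 0,"rz": 0,"grip": -0.5},
    {"tx": 0.001,"ty": 0.0575,"tz": 0,"rx": 0,"ry": 0,"rz": 0,"grip": -0.5},
    {"tx": 0.001,"ty": 0.03,"tz": 0,"rx": 0,"ry": 0,"rz": 0,"grip": -0.5},
    {"tx": 0.001,"ty": 0,"tz": 0,"rx": 0,"ry": 0,"rz": 0,"grip": -0.5},
    {"tx": 0.001,"ty": -0.05,"tz": 0,"rx": 0,"ry": 0,"rz": 0,"grip": -1},
    {"tx": 0.001,"ty": -0.05,"tz": 0,"rx": 0,"ry": 0,"rz": 0,"grip": -1},
    {"tx": 0.001,"ty": -0.05,"tz": 0,"rx": 0,"ry": 0,"rz": 0,"grip": -1}
  ],
  "newtons": 50
}}

```text
t: 29.65
tcp_pos: [0.6182, -0.1798, 0.1106]
tool_rot: [0.706, 0.048, -0.045, -0.705]
force: [-0.3, -0.6, -0.4]
gripper_width: 0.0855
```

```bash
python3 -c "
from st import *
st();print(*to([.44,-.19,.11],15.7));print(*to([.4893,-.481,.11],15.7))
b=Cam('side');m=pink(b.im);print([cv2.boundingRect(c) for c in blobs(m,60)])
a=Cam('top')
for t in tins(a,roi=(120,260)): print(np.round(t,1))
cv2.imwrite('pics/s5.png',cv2.resize(b.im[190:370,220:400],(600,600)))"
```

```text
t 29.65 q [-0.4   0.56 -0.06  0.95  0.   -0.53] p [ 0.6182 -0.1798  0.1106] jaw 97.52 down -1.0 F [-0.32 -0.56 -0.4 ] w 0.0855
[-0.178   0.      0.0133] [-8.000e-04  1.428e+00  4.100e-03]
[-0.1672  0.0006 -0.2817] [-8.000e-04  1.428e+00  4.100e-03]
[(264, 301, 25, 20), (292, 276, 31, 29), (308, 161, 23, 13), (338, 215, 34, 12)]
[504.3 395.1  57.2  92.  -87.6]
[506.7 311.1  57.2  86.3 -87.7]
[ 489.5 -481.    59.    91.1   15.9]
```

View pics/s5.png

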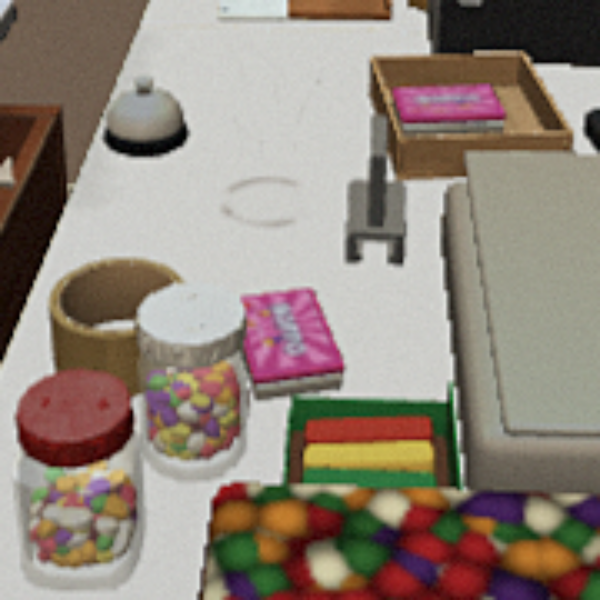

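The stack in the crate looks right. A jar stands next to tin E, so I need its exact clearance.

```bash
python3 - <<'E'
from st import *
a=Cam('top')
for n,uv,z in(("jar",(468,213),.1),("tape",(436.5,234),.048),("jar2",(493,230),.1)): print(n,a.plane(uv,z).round(3))
b=Cam('side')
# jar lid centre in side: crop (191,312)->
u=(220+191*.3,190+312*.3); print(u,b.plane(u,.1).round(3), tri(a,(468,213),b,u))
print("tin in tin frame offsets:")
for P in (b.plane(u,.1)[0,:2],a.plane((468,213),.1)[0,:2],a.plane((436.5,234),.048)[0,:2]):
    d=P-[.4893,-.481]; x=np.array([np.cos(.274),np.sin(.274)]); print("own x",d@x.round(3),"own y",d@[-x[1],x[0]])
g=cv2.resize(a.im[170:260,400:520],(800,600),interpolation=cv2.INTER_CUBIC); cv2.imwrite("pics/j.png",g)
E
```

```text
jar [[ 0.439 -0.572  0.1  ]]
tape [[ 0.377 -0.483  0.048]]
jar2 [[ 0.386 -0.647  0.1  ]]
(277.3, 283.6) [[ 0.441 -0.58   0.1  ]] (array([ 0.43981346, -0.57336966,  0.09538731]), np.float64(0.0006573401695185157))
tin in tin frame offsets:
own x -0.07324512166939551 own y -0.08204435908958223
own x -0.07314049751292712 own y -0.07410150609252932
own x -0.10889459781711512 own y 0.028202639209299364
```

View pics/j.png

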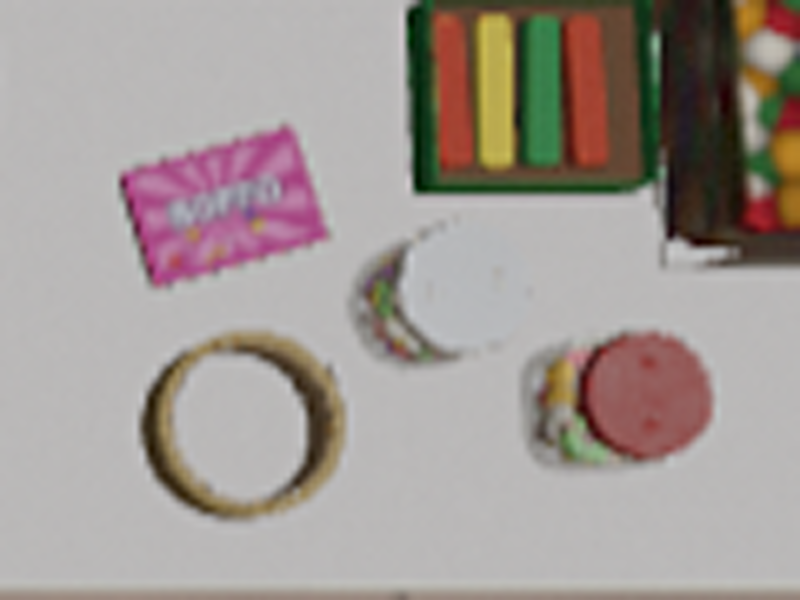

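The jar at (0.44,-0.58) and the tape at (0.377,-0.483) both clear the gripper. I'll go directly over the top.

Call:
{"api": "drive_tool", "payload": {
  "increments": [
    {"tx": -0.167,"ty": 0,"tz": -0.282,"rx": 0,"ry": 1.428,"rz": 0,"grip": -0.85},
    {"tx": -0.167,"ty": 0,"tz": -0.282,"rx": 0,"ry": 1.428,"rz": 0,"grip": -0.85},
    {"tx": -0.167,"ty": 0,"tz": -0.282,"rx": 0,"ry": 1.428,"rz": 0,"grip": -0.85},
    {"tx": -0.167,"ty": 0,"tz": -0.282,"rx": 0,"ry": 1.428,"rz": 0,"grip": -0.85},
    {"tx": -0.167,"ty": 0,"tz": -0.282,"rx": 0,"ry": 1.428,"rz": 0,"grip": -0.85},
    {"tx": -0.167,"ty": 0,"tz": -0.282,"rx": 0,"ry": 1.428,"rz": 0,"grip": -0.85},
    {"tx": -0.167,"ty": 0,"tz": -0.282,"rx": 0,"ry": 1.428,"rz": 0,"grip": -0.85},
    {"tx": -0.167,"ty": 0,"tz": -0.282,"rx": 0,"ry": 1.428,"rz": 0,"grip": -0.85},
    {"tx": -0.167,"ty": 0,"tz": -0.282,"rx": 0,"ry": 1.428,"rz": 0,"grip": -0.85},
    {"tx": -0.167,"ty": 0,"tz": -0.282,"rx": 0,"ry": 1.428,"rz": 0,"grip": -0.85},
    {"tx": -0.167,"ty": 0,"tz": -0.282,"rx": 0,"ry": 1.428,"rz": 0,"grip": -0.85},
    {"tx": -0.167,"ty": 0,"tz": -0.282,"rx": 0,"ry": 1.428,"rz": 0,"grip": -0.85},
    {"tx": -0.167,"ty": 0,"tz": -0.282,"rx": 0,"ry": 1.428,"rz": 0,"grip": -0.85}
  ],
  "newtons": 50
}}

```text
t: 31.15
tcp_pos: [0.4881, -0.4804, 0.1081]
tool_rot: [-0.564, 0.427, -0.426, 0.564]
force: [-0.0, -0.2, -0.7]
gripper_width: 0.0792
```

```bash
python3 -c "
from st import *
st();print(*to([.4893,-.481,-.029],15.8))
b=Cam('side');m=pink(b.im);print([cv2.boundingRect(c) for c in blobs(m,60)])
a=Cam('top')
for t in tins(a,roi=(120,260)): print(np.round(t,1))"
```

```text
t 31.15 q [-0.89  0.64  0.08  1.01  0.    0.41] p [ 0.4881 -0.4804  0.1081] jaw 15.78 down -1.0 F [-0.02 -0.21 -0.68] w 0.0792
[0.0011 0.1371 0.001 ] [ 0.0004 -0.0004 -0.0009]
[(264, 301, 26, 24), (292, 276, 31, 29), (338, 215, 34, 12), (378, 25, 14, 14)]
[504.3 393.4  60.2  92.1 -87.3]
[504.1 311.3  57.1  91.5 -88. ]
[ 619.3 -179.9   63.    93.2  -81.9]
```

Call:
{"api": "drive_tool", "payload": {
  "increments": [
    {"tx": 0.001,"ty": 0.04,"tz": 0.001,"rx": 0,"ry": 0,"rz": 0,"grip": -0.85},
    {"tx": 0.001,"ty": 0.08,"tz": 0.001,"rx": 0,"ry": 0,"rz": 0,"grip": -0.85},
    {"tx": 0.001,"ty": 0.115,"tz": 0.001,"rx": 0,"ry": 0,"rz": 0,"grip": -0.85},
    {"tx": 0.001,"ty": 0.137,"tz": 0.001,"rx": 0,"ry": 0,"rz": 0,"grip": -0.85},
    {"tx": 0.001,"ty": 0.137,"tz": 0.001,"rx": 0,"ry": 0,"rz": 0,"grip": 1},
    {"tx": 0.001,"ty": 0.137,"tz": 0.001,"rx": 0,"ry": 0,"rz": 0,"grip": 1},
    {"tx": 0.001,"ty": 0.137,"tz": 0.001,"rx": 0,"ry": 0,"rz": 0,"grip": 1},
    {"tx": 0.001,"ty": 0.137,"tz": 0.001,"rx": 0,"ry": 0,"rz": 0,"grip": 1},
    {"tx": 0.001,"ty": 0.137,"tz": 0.001,"rx": 0,"ry": 0,"rz": 0,"grip": 1},
    {"tx": 0.001,"ty": 0.137,"tz": 0.001,"rx": 0,"ry": 0,"rz": 0,"grip": 1},
    {"tx": 0.001,"ty": 0.1,"tz": 0.001,"rx": 0,"ry": 0,"rz": 0,"grip": 1},
    {"tx": 0.001,"ty": 0.06,"tz": 0.001,"rx": 0,"ry": 0,"rz": 0,"grip": 1},
    {"tx": 0.001,"ty": 0.02,"tz": 0.001,"rx": 0,"ry": 0,"rz": 0,"grip": 1},
    {"tx": 0.001,"ty": 0,"tz": 0.001,"rx": 0,"ry": 0,"rz": 0,"grip": 1},
    {"tx": 0.001,"ty": 0,"tz": 0.001,"rx": 0,"ry": 0,"rz": 0,"grip": 1},
    {"tx": 0.001,"ty": 0,"tz": 0.001,"rx": 0,"ry": 0,"rz": 0,"grip": 1}
  ],
  "newtons": 50
}}

```text
t: 32.85
tcp_pos: [0.4893, -0.4813, 0.1084]
tool_rot: [-0.564, 0.427, -0.427, 0.564]
force: [-0.2, 1.0, -4.2]
gripper_width: 0.0585
```

```bash
python3 weigh.py
```

```text
t 32.85 q [-0.88  0.64  0.08  1.01  0.    0.41] p [ 0.4893 -0.4813  0.1084] jaw 15.7 down -1.0 F [-0.21  0.96 -4.24] w 0.0585
Fz [-2.78 -2.59 -2.96 -2.4  -3.19] -2.79
slot -0.115 [0.5119 0.1562] [-0.6066  0.0016  0.1947] [-9.0000e-04 -1.3317e+00 -3.6000e-03]
slot -0.04 [0.5093 0.2312] [-0.6795  0.0018  0.2125] [-9.0000e-04 -1.3317e+00 -3.6000e-03]
slot 0.04 [0.5066 0.3111] [-0.7572  0.002   0.2314] [-9.0000e-04 -1.3317e+00 -3.6000e-03]
slot 0.115 [0.504  0.3861] [-0.83    0.0022  0.2492] [-9.0000e-04 -1.3317e+00 -3.6000e-03]
crate [-0.2832  0.0006  0.2285] [-1.100e-03 -1.419e+00 -3.500e-03] [-0.2832  0.0006  0.2285] [ 0.0016  0.1518 -0.003 ]
tin [504.3 393.4  60.2  92.1 -87.3]
tin [504.1 311.3  57.1  91.5 -88. ]
```

About 2.8 N, so full, and it goes to slot -40.

Call:
{"api": "drive_tool", "payload": {
  "increments": [
    {"tx": -0.679,"ty": 0,"tz": 0.2125,"rx": 0,"ry": -1.332,"rz": 0,"grip": 1},
    {"tx": -0.679,"ty": 0,"tz": 0.2125,"rx": 0,"ry": -1.332,"rz": 0,"grip": 1},
    {"tx": -0.679,"ty": 0,"tz": 0.2125,"rx": 0,"ry": -1.332,"rz": 0,"grip": 1},
    {"tx": -0.679,"ty": 0,"tz": 0.2125,"rx": 0,"ry": -1.332,"rz": 0,"grip": 1},
    {"tx": -0.679,"ty": 0,"tz": 0.2125,"rx": 0,"ry": -1.332,"rz": 0,"grip": 1},
    {"tx": -0.679,"ty": 0,"tz": 0.2125,"rx": 0,"ry": -1.332,"rz": 0,"grip": 1},
    {"tx": -0.679,"ty": 0,"tz": 0.2125,"rx": 0,"ry": -1.332,"rz": 0,"grip": 1},
    {"tx": -0.679,"ty": 0,"tz": 0.2125,"rx": 0,"ry": -1.332,"rz": 0,"grip": 1},
    {"tx": -0.679,"ty": 0,"tz": 0.2125,"rx": 0,"ry": -1.332,"rz": 0,"grip": 1},
    {"tx": -0.679,"ty": 0,"tz": 0.2125,"rx": 0,"ry": -1.332,"rz": 0,"grip": 1},
    {"tx": -0.679,"ty": 0,"tz": 0.2125,"rx": 0,"ry": -1.332,"rz": 0,"grip": 1},
    {"tx": -0.679,"ty": 0,"tz": 0.2125,"rx": 0,"ry": -1.332,"rz": 0,"grip": 1},
    {"tx": -0.679,"ty": 0,"tz": 0.2125,"rx": 0,"ry": -1.332,"rz": 0,"grip": 1},
    {"tx": -0.679,"ty": 0,"tz": 0.2125,"rx": 0,"ry": -1.332,"rz": 0,"grip": 1},
    {"tx": -0.679,"ty": 0,"tz": 0.2125,"rx": 0,"ry": -1.332,"rz": 0,"grip": 1},
    {"tx": -0.679,"ty": 0,"tz": 0.2125,"rx": 0,"ry": -1.332,"rz": 0,"grip": 1},
    {"tx": -0.679,"ty": 0,"tz": 0.2125,"rx": 0,"ry": -1.332,"rz": 0,"grip": 1},
    {"tx": -0.679,"ty": 0.04,"tz": 0.2125,"rx": 0,"ry": -1.332,"rz": 0,"grip": 1},
    {"tx": -0.679,"ty": 0.05,"tz": 0.2125,"rx": 0,"ry": -1.332,"rz": 0,"grip": 1},
    {"tx": -0.679,"ty": 0.05,"tz": 0.2125,"rx": 0,"ry": -1.332,"rz": 0,"grip": 1}
  ],
  "newtons": 50
}}

```text
t: 35.1
tcp_pos: [0.5081, 0.2275, 0.0569]
tool_rot: [0.708, 0.01, -0.014, -0.706]
force: [-1.1, 0.1, -2.3]
gripper_width: 0.0591
```

```bash
python3 -c "
from st import *
st();print(*to([.5093,.2295,-.015],92))
a=Cam('top')
for t in tins(a,z=.034,roi=(120,260)): print(np.round(t,1))"
```

```text
t 35.1 q [ 0.29  0.48 -0.36  0.74 -0.    0.26] p [0.5081 0.2275 0.0569] jaw 91.89 down -1.0 F [-1.07  0.14 -2.34] w 0.0591
[0.0016 0.0719 0.002 ] [ 0.0017 -0.0019 -0.0054]
[484.3 262.1  50.8 100.1   2.7]
[ 616.6 -179.6   62.5   92.5  -81.9]
```

Call:
{"api": "drive_tool", "payload": {
  "increments": [
    {"tx": 0.001,"ty": 0.03,"tz": 0,"rx": 0,"ry": 0,"rz": 0,"grip": 1},
    {"tx": 0.001,"ty": 0.055,"tz": 0,"rx": 0,"ry": 0,"rz": 0,"grip": 1},
    {"tx": 0.001,"ty": 0.067,"tz": 0,"rx": 0,"ry": 0,"rz": 0,"grip": 1},
    {"tx": 0.001,"ty": 0.072,"tz": 0,"rx": 0,"ry": 0,"rz": 0,"grip": 1},
    {"tx": 0.001,"ty": 0.073,"tz": 0,"rx": 0,"ry": 0,"rz": 0,"grip": 1},
    {"tx": 0.001,"ty": 0.073,"tz": 0,"rx": 0,"ry": 0,"rz": 0,"grip": -0.55},
    {"tx": 0.001,"ty": 0.073,"tz": 0,"rx": 0,"ry": 0,"rz": 0,"grip": -0.55},
    {"tx": 0.001,"ty": 0.073,"tz": 0,"rx": 0,"ry": 0,"rz": 0,"grip": -0.55},
    {"tx": 0.001,"ty": 0.073,"tz": 0,"rx": 0,"ry": 0,"rz": 0,"grip": -0.55},
    {"tx": 0.001,"ty": 0.05,"tz": 0,"rx": 0,"ry": 0,"rz": 0,"grip": -0.55},
    {"tx": 0.001,"ty": 0.02,"tz": 0,"rx": 0,"ry": 0,"rz": 0,"grip": -0.55},
    {"tx": 0.001,"ty": -0.03,"tz": 0,"rx": 0,"ry": 0,"rz": 0,"grip": -1},
    {"tx": 0.001,"ty": -0.08,"tz": 0,"rx": 0,"ry": 0,"rz": 0,"grip": -1},
    {"tx": 0.001,"ty": -0.08,"tz": 0,"rx": 0,"ry": 0,"rz": 0,"grip": -1}
  ],
  "newtons": 50
}}

```text
t: 36.55
tcp_pos: [0.5163, 0.2314, 0.1463]
tool_rot: [-0.706, -0.017, 0.008, 0.708]
force: [1.2, 0.2, 0.1]
gripper_width: 0.0853
```

```bash
python3 - <<'E'
from st import *
st()
a=Cam('top');b=Cam('side')
g=lambda im,x0,y0,x1,y1,w,h: cv2.resize(im[y0:y1,x0:x1],(w,h),interpolation=cv2.INTER_CUBIC)
cv2.imwrite("pics/h.png",np.hstack([g(a.im,365,165,410,200,480,373)[:373],g(b.im,318,218,350,273,217,373)]))
for t in tins(a,z=.034,roi=(120,260)): print(np.round(t,1))
E
```

```text
t 36.55 q [ 0.29  0.38 -0.25  0.93  0.    0.26] p [0.5163 0.2314 0.1463] jaw 92.03 down -0.9999 F [1.24 0.18 0.14] w 0.0853
[493.6 308.9  59.6  73.2 -88. ]
[513.5 228.3  56.6  87.2 -88.4]
[ 616.6 -179.6   62.5   92.5  -81.9]
```

View pics/h.png

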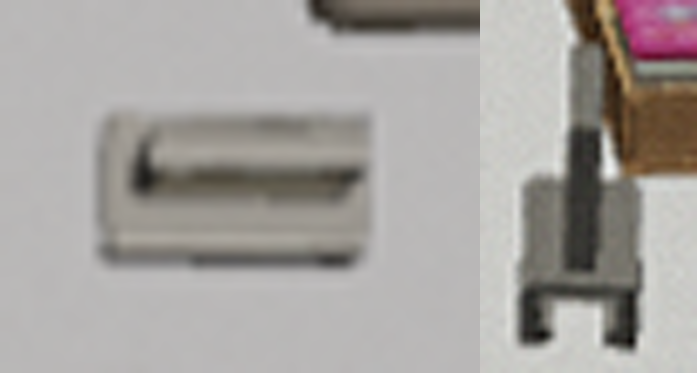

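The holder's frame top lies at crop (259,146) in the top view and (583,84) in the side view, and its shoe spans columns 102-370. I'll triangulate it and get its yaw.

```bash
python3 - <<'E'
from m import *
a=Cam('top');b=Cam('side')
t=lambda x,y:(365+x/10.667-.5,165+y/10.667-.5); s=lambda x,y:(318+(x-480)/6.78-.5,218+y/6.78-.5)
print("frame top centre",tri(a,t(259,146),b,s(583,84)))
print("top @.09",a.plane(t(259,146),.09).round(4),"side @.09",b.plane(s(583,84),.09).round(4))
# shoe top rect at .0275
print("shoe corners",[a.plane(t(*c),.0275)[0,:2].round(4) for c in((102,115),(370,115),(370,232),(102,232))])
# subpixel lines in top gray: bottom outer edge & frame front edge
G=cv2.cvtColor(a.im,cv2.COLOR_BGR2GRAY).astype(float)
print(G[172:193,373:402].astype(int))
for lo,hi,z,c0,c1,n in((186,192,.0,377,396,"foot front"),(179,184,.09,382,398,"frame front"),(173,178,.0275,377,390,"back")):
    E=[[u,lo+np.average(np.arange(hi-lo-1)+.5,weights=np.abs(np.diff(G[lo:hi,u]))**2)] for u in range(c0,c1)]
    p,d=fitline(a.plane(E,z)[:,:2]); print(n,p.round(4),np.degrees(np.arctan2(-d[0],d[1])).round(2) if d[1]>0 else np.degrees(np.arctan2(d[0],-d[1])).round(2))
# side: frame vertical face left/right columns
Gs=cv2.cvtColor(b.im,cv2.COLOR_BGR2GRAY).astype(float); print(Gs[238:258:2,326:342].astype(int))
E
```

```text
frame top centre (array([ 0.55086677, -0.32861088,  0.08886851]), np.float64(0.00264556220158854))
top @.09 [[ 0.552  -0.3284  0.09  ]] side @.09 [[ 0.5495 -0.3313  0.09  ]]
shoe corners [array([ 0.5734, -0.2873]), array([ 0.5731, -0.3705]), array([ 0.5362, -0.3698]), array([ 0.5365, -0.2868])]
[[184 184 184 184 185 184 184 185 184 184 184 184 185 183 184 184 183 185
  184 185 185 185 184 184 184 184 183 184 184]
 [183 185 184 185 183 183 185 186 185 184 183 184 183 184 184 184 185 184
  184 184 185 184 185 185 184 184 183 183 184]
 [185 184 185 185 185 184 185 185 186 185 184 185 185 186 186 186 186 186
  186 186 186 186 186 186 187 185 185 184 183]
 [185 183 168 167 169 174 174 173 174 172 170 169 168 168 169 169 166 166
  165 172 170 167 166 170 171 169 171 185 184]
 [182 164 138 153 155 161 150 147 146 144 140 138 138 136 135 132 122 119
  120 126 127 139 138 142 142 139 149 186 184]
 [182 155 141 158 155 140 125 145 141 142 142 141 141 141 138 138 132 131
  130 128 131 143 146 145 143 141 153 186 185]
 [182 148 146 154 148 102 130 157 154 155 154 154 153 155 154 154 154 153
  15
[... 1807 characters left out ...]

back [ 0.5731 -0.3162] -0.11
[[203 203 201 206 172  77  44  58  46  63 203 111  38  78  64  78]
 [200 200 206 210 168  72  46  55  52  68 212 160  60  67  65  81]
 [205 207 209 215 165  76  50  55  45  86 205 226 144  91  94  96]
 [133 129 134 154 120  67  52  54  50  76 156 170 134 115 127 177]
 [109 116 115 122  83  54  51  57  50  62 113 118 118 115 109 134]
 [114 117 113 126  87  57  52  56  53  76 111 120 111 114 111 132]
 [115 108 117 124  89  55  53  54  47  78 117 118 118 115 115 137]
 [114 117 120 125  84  47  58  57  47  79 113 117 115 113 111 156]
 [110 118 117 122  76  53  47  54  43  74 114 120 117 114 115 158]
 [113 115 115 124  80  50  46  53  49 110 118 114 116 114 111 128]]
```

Holder: frame top 0.089 high (90 expected), centred near (0.551,-0.3285), yaw about 0. I'll move above it.

```bash
python3 -c "
from st import *
st();print(*to([.551,-.3285,.13],0))"
```

```text
t 36.75 q [ 0.29  0.39 -0.26  0.92 -0.    0.26] p [0.5104 0.2295 0.1379] jaw 92.02 down -1.0 F [-0.12 -0.29 -1.02] w 0.0855
[ 0.0209  0.0081 -0.5591] [-9.0000e-04 -1.5355e+00 -1.6000e-03]
```

Call:
{"api": "drive_tool", "payload": {
  "increments": [
    {"tx": 0.021,"ty": 0,"tz": -0.559,"rx": 0,"ry": 1.606,"rz": 0,"grip": -0.4},
    {"tx": 0.021,"ty": 0,"tz": -0.559,"rx": 0,"ry": 1.606,"rz": 0,"grip": -0.4},
    {"tx": 0.021,"ty": 0,"tz": -0.559,"rx": 0,"ry": 1.606,"rz": 0,"grip": -0.4},
    {"tx": 0.021,"ty": 0,"tz": -0.559,"rx": 0,"ry": 1.606,"rz": 0,"grip": -0.4},
    {"tx": 0.021,"ty": 0,"tz": -0.559,"rx": 0,"ry": 1.606,"rz": 0,"grip": -0.4},
    {"tx": 0.021,"ty": 0,"tz": -0.559,"rx": 0,"ry": 1.606,"rz": 0,"grip": -0.4},
    {"tx": 0.021,"ty": 0,"tz": -0.559,"rx": 0,"ry": 1.606,"rz": 0,"grip": -0.4},
    {"tx": 0.021,"ty": 0,"tz": -0.559,"rx": 0,"ry": 1.606,"rz": 0,"grip": -0.4},
    {"tx": 0.021,"ty": 0,"tz": -0.559,"rx": 0,"ry": 1.606,"rz": 0,"grip": -0.4},
    {"tx": 0.021,"ty": 0,"tz": -0.559,"rx": 0,"ry": 1.606,"rz": 0,"grip": -0.4},
    {"tx": 0.021,"ty": 0,"tz": -0.559,"rx": 0,"ry": 1.606,"rz": 0,"grip": -0.4},
    {"tx": 0.021,"ty": 0,"tz": -0.559,"rx": 0,"ry": 1.606,"rz": 0,"grip": -0.4},
    {"tx": 0.021,"ty": 0,"tz": -0.559,"rx": 0,"ry": 1.606,"rz": 0,"grip": -0.4},
    {"tx": 0.021,"ty": 0,"tz": -0.559,"rx": 0,"ry": 1.606,"rz": 0,"grip": -0.4},
    {"tx": 0.021,"ty": 0,"tz": -0.559,"rx": 0,"ry": 1.606,"rz": 0,"grip": -0.4},
    {"tx": 0.021,"ty": 0,"tz": -0.559,"rx": 0,"ry": 1.606,"rz": 0,"grip": -0.4},
    {"tx": 0.021,"ty": 0,"tz": -0.559,"rx": 0,"ry": 1.606,"rz": 0,"grip": -0.4}
  ],
  "newtons": 50
}}

```text
t: 38.45
tcp_pos: [0.5523, -0.3269, 0.1391]
tool_rot: [-0.5, 0.5, -0.5, 0.5]
force: [-0.2, -0.0, -0.1]
gripper_width: 0.06
```

```bash
python3 - <<'E'
from st import *
st();print(*to([.551,-.3285,.02],0))
a=Cam('top');b=Cam('side')
for t in tins(a,z=.034,roi=(120,260)): print(np.round(t,1))
cv2.imwrite("pics/h2.png",np.hstack([cv2.resize(b.im[200:275,310:360],(400,600)),cv2.resize(a.im[150:210,360:400],(400,600))]))
i=a.im.astype(float)
E
```

```text
t 38.45 q [-0.65  0.54 -0.02  1.02  0.    0.92] p [ 0.5523 -0.3269  0.1391] jaw 0.11 down -1.0 F [-0.22 -0.01 -0.05] w 0.06
[ 0.0016  0.1191 -0.0013] [-0.0001  0.0018  0.    ]
[502.5 389.3  59.7  91.4 -87.3]
[502.4 307.7  56.7  90.8 -88. ]
[513.5 228.3  56.7  90.5 -88.4]
[ 616.6 -179.6   62.5   92.5  -81.9]
```

Call:
{"api": "drive_tool", "payload": {
  "increments": [
    {"tx": 0.001,"ty": 0.04,"tz": -0.001,"rx": 0,"ry": 0,"rz": 0,"grip": -0.4},
    {"tx": 0.001,"ty": 0.08,"tz": -0.001,"rx": 0,"ry": 0,"rz": 0,"grip": -0.4},
    {"tx": 0.001,"ty": 0.11,"tz": -0.001,"rx": 0,"ry": 0,"rz": 0,"grip": -0.4},
    {"tx": 0.001,"ty": 0.119,"tz": -0.001,"rx": 0,"ry": 0,"rz": 0,"grip": -0.4},
    {"tx": 0.001,"ty": 0.119,"tz": -0.001,"rx": 0,"ry": 0,"rz": 0,"grip": -0.4},
    {"tx": 0.001,"ty": 0.119,"tz": -0.001,"rx": 0,"ry": 0,"rz": 0,"grip": 0.2},
    {"tx": 0.001,"ty": 0.119,"tz": -0.001,"rx": 0,"ry": 0,"rz": 0,"grip": 0.5},
    {"tx": 0.001,"ty": 0.119,"tz": -0.001,"rx": 0,"ry": 0,"rz": 0,"grip": 1},
    {"tx": 0.001,"ty": 0.119,"tz": -0.001,"rx": 0,"ry": 0,"rz": 0,"grip": 1},
    {"tx": 0.001,"ty": 0.119,"tz": -0.001,"rx": 0,"ry": 0,"rz": 0,"grip": 1},
    {"tx": 0.001,"ty": 0.119,"tz": -0.001,"rx": 0,"ry": 0,"rz": 0,"grip": 1}
  ],
  "newtons": 70
}}

```text
t: 39.65
tcp_pos: [0.5522, -0.3299, 0.0216]
tool_rot: [0.5, -0.499, 0.501, -0.5]
force: [0.1, 1.0, 6.7]
gripper_width: 0.0111
```

```bash
python3 - <<'E'
from st import *
st()
b=Cam('side')
cv2.imwrite("pics/h3.png",cv2.resize(b.im[190:280,290:380],(600,600),interpolation=cv2.INTER_CUBIC))
E
```

```text
t 39.65 q [-0.65  0.65 -0.15  0.77  0.    0.92] p [ 0.5522 -0.3299  0.0216] jaw 0.0 down -1.0 F [0.06 0.97 6.66] w 0.0111
```

View pics/h3.png

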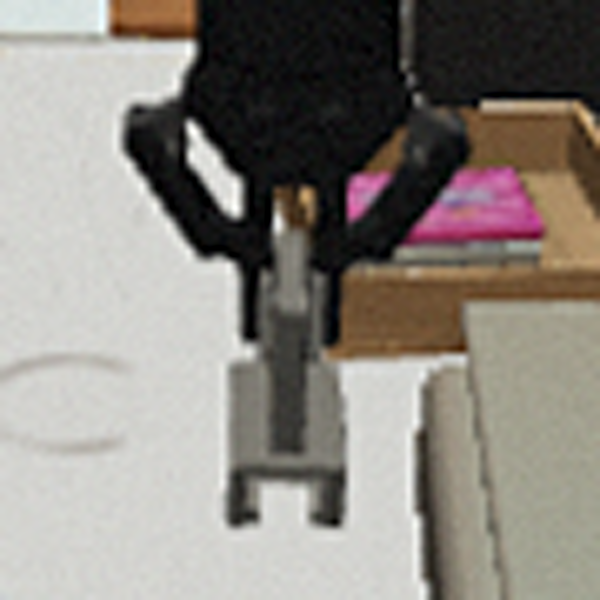

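The holder is gripped (11 mm), with the tips well above the shoe. I'll lift it and carry it to above the landing.

Call:
{"api": "drive_tool", "payload": {
  "increments": [
    {"tx": 0,"ty": -0.02,"tz": 0,"rx": 0,"ry": 0,"rz": 0,"grip": 1},
    {"tx": 0,"ty": -0.05,"tz": 0,"rx": 0,"ry": 0,"rz": 0,"grip": 1},
    {"tx": 0,"ty": -0.08,"tz": 0,"rx": 0,"ry": 0,"rz": 0,"grip": 1},
    {"tx": -0.475,"ty": -0.08,"tz": -0.133,"rx": 0,"ry": -0.034,"rz": 0,"grip": 1},
    {"tx": -0.475,"ty": -0.08,"tz": -0.133,"rx": 0,"ry": -0.034,"rz": 0,"grip": 1},
    {"tx": -0.475,"ty": -0.08,"tz": -0.133,"rx": 0,"ry": -0.034,"rz": 0,"grip": 1},
    {"tx": -0.475,"ty": -0.08,"tz": -0.133,"rx": 0,"ry": -0.034,"rz": 0,"grip": 1},
    {"tx": -0.475,"ty": -0.08,"tz": -0.133,"rx": 0,"ry": -0.034,"rz": 0,"grip": 1},
    {"tx": -0.475,"ty": -0.08,"tz": -0.133,"rx": 0,"ry": -0.034,"rz": 0,"grip": 1},
    {"tx": -0.475,"ty": -0.08,"tz": -0.133,"rx": 0,"ry": -0.034,"rz": 0,"grip": 1},
    {"tx": -0.475,"ty": -0.08,"tz": -0.133,"rx": 0,"ry": -0.034,"rz": 0,"grip": 1},
    {"tx": -0.475,"ty": -0.08,"tz": -0.133,"rx": 0,"ry": -0.034,"rz": 0,"grip": 1},
    {"tx": -0.475,"ty": -0.08,"tz": -0.133,"rx": 0,"ry": -0.034,"rz": 0,"grip": 1},
    {"tx": -0.475,"ty": -0.08,"tz": -0.133,"rx": 0,"ry": -0.034,"rz": 0,"grip": 1},
    {"tx": -0.475,"ty": -0.08,"tz": -0.133,"rx": 0,"ry": -0.034,"rz": 0,"grip": 1},
    {"tx": -0.475,"ty": -0.08,"tz": -0.133,"rx": 0,"ry": -0.034,"rz": 0,"grip": 1}
  ],
  "newtons": 70
}}

```text
t: 41.3
tcp_pos: [0.4184, 0.1452, 0.0999]
tool_rot: [0.508, -0.491, 0.492, -0.508]
force: [-0.8, -0.5, -1.7]
gripper_width: 0.0113
```

```bash
python3 - <<'E'
from st import *
st()
F=[]
for k in range(4): b=Cam('side'); F.append(manip.read_state()["force"][2])
print(np.round(F,2)); a=Cam('top')
for k in range(4): print(manip.read_state()["tcp_pos"].round(4)); Cam('side')
print(*to([.4185,.145,.1],1.97), "rail seat/landing px side",b.proj([.4185,.145,.006]).round(1))
o=cv2.imread("pics/side0.png"); d=np.abs(b.im.astype(int)-o).max(2)
for v in range(140,196): print(v,"".join("#" if x>60 else "+" if x>25 else "." for x in d[v,270:325]))
for t in tins(a,z=.034,roi=(120,260)): print(np.round(t,1))
E
```

```text
t 41.3 q [ 0.17  0.23 -0.6   0.74 -0.    1.7 ] p [0.4184 0.1452 0.0999] jaw 1.9 down -1.0 F [-0.77 -0.51 -1.69] w 0.0113
[-1.92 -1.8  -0.88 -1.72]
[0.4184 0.1448 0.0998]
[0.4183 0.145  0.0997]
[0.4182 0.1451 0.0997]
[0.4182 0.1453 0.0998]
[ 0.0005 -0.0003  0.0004] [ 0.0001 -0.0013  0.    ] rail seat/landing px side [[295.6 189.8]]
140 ...........######++####....####...#####................
141 ............######.####....####.++####+................
142 .............+#########....##########+.................
143 .............##########....#########+..................
144 ..............#########...+#########...................
145 ...............########++++#########...................
146 .................++#####++######++.....................
147 ...................#######+####+.......................
148 ...................##+#####+###........................
149 ...................##+#########........................
150 ...................##.#####+###........................
151 ...................###+#++#####........................
152 ...................###...++#+##............
[... 1961 characters left out ...]
...............................
186 .......................................................
187 .......................................................
188 .......................................................
189 .......................................................
190 .......................................................
191 .......................................................
192 .......................................................
193 .......................................................
194 .......................................................
195 .......................................................
[502.6 399.1  40.1  90.3 -87.3]
[ 616.4 -179.7   62.5   92.   -81.9]
```

Call:
{"api": "drive_tool", "payload": {
  "increments": [
    {"tx": 0,"ty": 0.03,"tz": 0,"rx": 0,"ry": 0,"rz": 0,"grip": 1},
    {"tx": 0,"ty": 0.055,"tz": 0,"rx": 0,"ry": 0,"rz": 0,"grip": 1},
    {"tx": 0,"ty": 0.066,"tz": 0,"rx": 0,"ry": 0,"rz": 0,"grip": 1},
    {"tx": 0,"ty": 0.07,"tz": 0,"rx": 0,"ry": 0,"rz": 0,"grip": 1},
    {"tx": 0,"ty": 0.072,"tz": 0,"rx": 0,"ry": 0,"rz": 0,"grip": 1},
    {"tx": 0,"ty": 0.072,"tz": 0,"rx": 0,"ry": 0,"rz": 0,"grip": 1},
    {"tx": 0,"ty": 0.072,"tz": 0,"rx": 0,"ry": 0,"rz": 0,"grip": 1}
  ],
  "newtons": 70
}}

```text
t: 42.45
tcp_pos: [0.4188, 0.146, 0.0286]
tool_rot: [-0.508, 0.491, -0.492, 0.509]
force: [0.2, 1.0, -1.1]
gripper_width: 0.0113
```

```bash
python3 - <<'E'
from st import *
st(); F=[]
for k in range(4): b=Cam('side'); F.append(manip.read_state()["force"]); 
print(np.mean(F,0).round(2)); st()
cv2.imwrite("pics/l.png",cv2.resize(b.im[125:215,260:350],(600,600),interpolation=cv2.INTER_CUBIC))
E
```

```text
t 42.45 q [ 0.17  0.34 -0.69  0.54  0.    1.71] p [0.4188 0.146  0.0286] jaw 1.95 down -1.0 F [ 0.18  1.03 -1.1 ] w 0.0113
[ 0.1  -0.09 -0.9 ]
t 42.65 q [ 0.17  0.34 -0.69  0.54 -0.    1.71] p [0.4184 0.1459 0.0283] jaw 1.95 down -1.0 F [-0.08 -0.23 -0.84] w 0.0111
```

View pics/l.png

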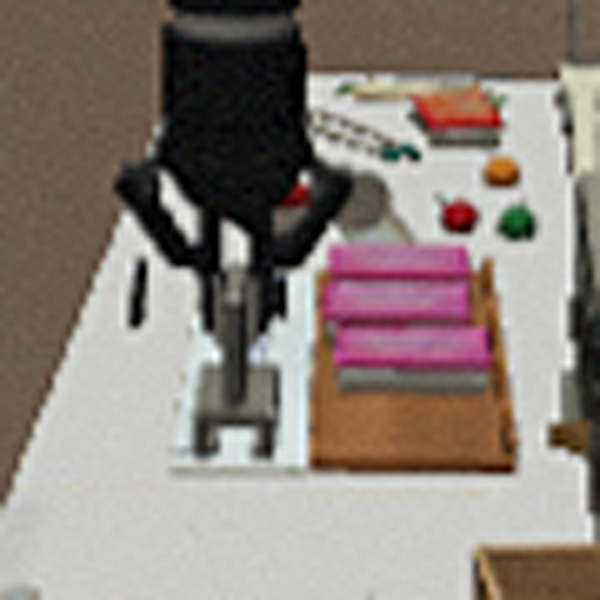

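The picture shows three tins flat on the board and the holder just above the landing, in line with the rail. I'll set it down and close the first part of the gap.

Call:
{"api": "drive_tool", "payload": {
  "increments": [
    {"tx": 0,"ty": 0.001,"tz": 0,"rx": 0,"ry": 0,"rz": 0,"grip": 1},
    {"tx": 0,"ty": 0.0015,"tz": 0,"rx": 0,"ry": 0,"rz": 0,"grip": 1},
    {"tx": 0,"ty": 0.002,"tz": 0,"rx": 0,"ry": 0,"rz": 0,"grip": 1},
    {"tx": 0,"ty": 0.002,"tz": 0,"rx": 0,"ry": 0,"rz": 0,"grip": 1},
    {"tx": 0,"ty": 0.002,"tz": 0,"rx": 0,"ry": 0,"rz": 0,"grip": 1}
  ],
  "newtons": 70
}}

```text
t: 43.15
tcp_pos: [0.4185, 0.146, 0.0275]
tool_rot: [-0.508, 0.491, -0.492, 0.509]
force: [-5.6, -0.3, 18.8]
gripper_width: 0.0111
```

```bash
cat > f.py <<'E'
from st import *
F=[];P=[];T=[]
for k in range(6):
    s=manip.read_state(); F.append(s["force"]);P.append(s["tcp_pos"]);T.append(s["wrist_torque"]); Cam('side')
D=np.array([0.9994,0.0344]);Y=np.array([-0.0344,0.9994]); p=np.mean(P,0); f=np.mean(F,0)
st(); print("F own x",(f[:2]@D).round(2),"own y",(f[:2]@Y).round(2),"z",f[2].round(2),"tau",np.mean(T,0).round(3),"x'",(p[:2]@D).round(4),"y'",(p[:2]@Y).round(4),"z",p[2].round(4))
E
python3 f.py
```

```text
t 43.45 q [ 0.17  0.34 -0.69  0.54  0.    1.71] p [0.4185 0.146  0.0275] jaw 1.96 down -1.0 F [-3.91 -0.16 18.99] w 0.0112
F own x -4.84 own y -0.04 z 18.39 tau [-0.217  1.139 -0.026] x' 0.4233 y' 0.1315 z 0.0275
```

Call:
{"api": "drive_tool", "payload": {
  "increments": [
    {"tx": 0,"ty": -0.001,"tz": 0,"rx": 0,"ry": 0,"rz": 0,"grip": 1},
    {"tx": -0.005,"ty": -0.001,"tz": 0,"rx": 0,"ry": 0,"rz": 0,"grip": 1},
    {"tx": -0.01,"ty": -0.001,"tz": 0,"rx": 0,"ry": 0,"rz": 0,"grip": 1},
    {"tx": -0.015,"ty": -0.001,"tz": 0,"rx": 0,"ry": 0,"rz": 0,"grip": 1},
    {"tx": -0.02,"ty": -0.001,"tz": 0,"rx": 0,"ry": 0,"rz": 0,"grip": 1},
    {"tx": -0.025,"ty": -0.001,"tz": 0,"rx": 0,"ry": 0,"rz": 0,"grip": 1},
    {"tx": -0.028,"ty": -0.001,"tz": 0,"rx": 0,"ry": 0,"rz": 0,"grip": 1},
    {"tx": -0.03,"ty": -0.001,"tz": 0,"rx": 0,"ry": 0,"rz": 0,"grip": 1},
    {"tx": -0.03,"ty": -0.001,"tz": 0,"rx": 0,"ry": 0,"rz": 0,"grip": 1}
  ],
  "newtons": 70
}}

```text
t: 44.35
tcp_pos: [0.4187, 0.1757, 0.0275]
tool_rot: [-0.508, 0.49, -0.493, 0.509]
force: [1.9, -2.3, 5.6]
gripper_width: 0.0111
```

```bash
python3 f.py
```

```text
t 44.65 q [ 0.24  0.35 -0.66  0.55 -0.    1.77] p [0.4187 0.1757 0.0275] jaw 1.93 down -1.0 F [ 0.72 -2.22  5.53] w 0.011
F own x 1.26 own y -2.17 z 5.86 tau [-0.496 -0.169  0.02 ] x' 0.4245 y' 0.1612 z 0.0275
```

Call:
{"api": "drive_tool", "payload": {
  "increments": [
    {"tx": -0.001,"ty": 0,"tz": -0.001,"rx": 0,"ry": 0,"rz": 0,"grip": 1},
    {"tx": -0.003,"ty": 0,"tz": -0.001,"rx": 0,"ry": 0,"rz": 0,"grip": 1},
    {"tx": -0.005,"ty": 0,"tz": -0.001,"rx": 0,"ry": 0,"rz": 0,"grip": 1},
    {"tx": -0.0065,"ty": 0,"tz": -0.001,"rx": 0,"ry": 0,"rz": 0,"grip": 1},
    {"tx": -0.008,"ty": 0,"tz": -0.001,"rx": 0,"ry": 0,"rz": 0,"grip": 1},
    {"tx": -0.0095,"ty": 0,"tz": -0.001,"rx": 0,"ry": 0,"rz": 0,"grip": 1},
    {"tx": -0.011,"ty": 0,"tz": -0.001,"rx": 0,"ry": 0,"rz": 0,"grip": 1},
    {"tx": -0.0125,"ty": 0,"tz": -0.001,"rx": 0,"ry": 0,"rz": 0,"grip": 1},
    {"tx": -0.014,"ty": 0,"tz": -0.001,"rx": 0,"ry": 0,"rz": 0,"grip": 1},
    {"tx": -0.014,"ty": 0,"tz": -0.001,"rx": 0,"ry": 0,"rz": 0,"grip": 1}
  ],
  "newtons": 70
}}

```text
t: 45.65
tcp_pos: [0.417, 0.1893, 0.0275]
tool_rot: [-0.508, 0.49, -0.493, 0.509]
force: [2.4, -4.4, 7.5]
gripper_width: 0.0113
```

```bash
python3 f.py
```

```text
t 45.95 q [ 0.27  0.36 -0.65  0.55 -0.    1.8 ] p [0.417  0.1893 0.0275] jaw 1.92 down -1.0 F [ 2.02 -4.    7.06] w 0.011
F own x 1.48 own y -4.06 z 7.21 tau [-0.783 -0.216  0.049] x' 0.4233 y' 0.1748 z 0.0275
```

Call:
{"api": "drive_tool", "payload": {
  "increments": [
    {"tx": -0.002,"ty": 0,"tz": 0,"rx": 0,"ry": 0,"rz": 0,"grip": 1},
    {"tx": -0.004,"ty": 0,"tz": 0,"rx": 0,"ry": 0,"rz": 0,"grip": 1},
    {"tx": -0.006,"ty": 0,"tz": 0,"rx": 0,"ry": 0,"rz": 0,"grip": 1},
    {"tx": -0.008,"ty": 0,"tz": 0,"rx": 0,"ry": 0,"rz": 0,"grip": 1},
    {"tx": -0.01,"ty": 0,"tz": 0,"rx": 0,"ry": 0,"rz": 0,"grip": 1},
    {"tx": -0.012,"ty": 0,"tz": 0,"rx": 0,"ry": 0,"rz": 0,"grip": 1},
    {"tx": -0.014,"ty": 0,"tz": 0,"rx": 0,"ry": 0,"rz": 0,"grip": 1},
    {"tx": -0.016,"ty": 0,"tz": 0,"rx": 0,"ry": 0,"rz": 0,"grip": 1},
    {"tx": -0.016,"ty": 0,"tz": 0,"rx": 0,"ry": 0,"rz": 0,"grip": 1}
  ],
  "newtons": 70
}}

```text
t: 46.85
tcp_pos: [0.4165, 0.2055, 0.0275]
tool_rot: [-0.508, 0.49, -0.493, 0.509]
force: [1.1, -2.8, 7.4]
gripper_width: 0.0114
```

```bash
python3 f.py
```

```text
t 47.15 q [ 0.3   0.37 -0.64  0.56 -0.    1.84] p [0.4165 0.2056 0.0275] jaw 1.92 down -1.0 F [ 1.38 -3.4   7.18] w 0.0113
F own x 1.5 own y -2.98 z 6.87 tau [-0.625 -0.233 -0.011] x' 0.4233 y' 0.1911 z 0.0275
```

It's on the rail with low side force. I'll slide on to just before the detent.

Call:
{"api": "drive_tool", "payload": {
  "increments": [
    {"tx": -0.004,"ty": 0,"tz": 0,"rx": 0,"ry": 0,"rz": 0,"grip": 1},
    {"tx": -0.008,"ty": 0,"tz": 0,"rx": 0,"ry": 0,"rz": 0,"grip": 1},
    {"tx": -0.012,"ty": 0,"tz": 0,"rx": 0,"ry": 0,"rz": 0,"grip": 1},
    {"tx": -0.016,"ty": 0,"tz": 0,"rx": 0,"ry": 0,"rz": 0,"grip": 1},
    {"tx": -0.02,"ty": 0,"tz": 0,"rx": 0,"ry": 0,"rz": 0,"grip": 1},
    {"tx": -0.024,"ty": 0,"tz": 0,"rx": 0,"ry": 0,"rz": 0,"grip": 1},
    {"tx": -0.028,"ty": 0,"tz": 0,"rx": 0,"ry": 0,"rz": 0,"grip": 1},
    {"tx": -0.032,"ty": 0,"tz": 0,"rx": 0,"ry": 0,"rz": 0,"grip": 1},
    {"tx": -0.036,"ty": 0,"tz": 0,"rx": 0,"ry": 0,"rz": 0,"grip": 1},
    {"tx": -0.04,"ty": 0,"tz": 0,"rx": 0,"ry": 0,"rz": 0,"grip": 1},
    {"tx": -0.044,"ty": 0,"tz": 0,"rx": 0,"ry": 0,"rz": 0,"grip": 1},
    {"tx": -0.044,"ty": 0,"tz": 0,"rx": 0,"ry": 0,"rz": 0,"grip": 1}
  ],
  "newtons": 70
}}

```text
t: 48.35
tcp_pos: [0.4149, 0.25, 0.0275]
tool_rot: [-0.508, 0.491, -0.492, 0.509]
force: [1.9, -2.7, 6.1]
gripper_width: 0.0109
```

```bash
python3 f.py
```

```text
t 48.65 q [ 0.39  0.4  -0.59  0.58 -0.    1.93] p [0.4149 0.25   0.0275] jaw 1.94 down -1.0 F [ 2.09 -1.27  6.39] w 0.0112
F own x 1.32 own y -2.09 z 6.33 tau [-0.422 -0.216  0.013] x' 0.4232 y' 0.2356 z 0.0275
```

Call:
{"api": "drive_tool", "payload": {
  "increments": [
    {"tx": -0.003,"ty": 0,"tz": 0,"rx": 0,"ry": 0,"rz": 0,"grip": 1},
    {"tx": -0.006,"ty": 0,"tz": 0,"rx": 0,"ry": 0,"rz": 0,"grip": 1},
    {"tx": -0.009,"ty": 0,"tz": 0,"rx": 0,"ry": 0,"rz": 0,"grip": 1},
    {"tx": -0.012,"ty": 0,"tz": 0,"rx": 0,"ry": 0,"rz": 0,"grip": 1},
    {"tx": -0.015,"ty": 0,"tz": 0,"rx": 0,"ry": 0,"rz": 0,"grip": 1},
    {"tx": -0.018,"ty": 0,"tz": 0,"rx": 0,"ry": 0,"rz": 0,"grip": 1},
    {"tx": -0.021,"ty": 0,"tz": 0,"rx": 0,"ry": 0,"rz": 0,"grip": 1},
    {"tx": -0.024,"ty": 0,"tz": 0,"rx": 0,"ry": 0,"rz": 0,"grip": 1},
    {"tx": -0.027,"ty": 0,"tz": 0,"rx": 0,"ry": 0,"rz": 0,"grip": 1},
    {"tx": -0.03,"ty": 0,"tz": 0,"rx": 0,"ry": 0,"rz": 0,"grip": 1},
    {"tx": -0.03,"ty": 0,"tz": 0,"rx": 0,"ry": 0,"rz": 0,"grip": 1}
  ],
  "newtons": 70
}}

```text
t: 49.75
tcp_pos: [0.4135, 0.2794, 0.0275]
tool_rot: [-0.508, 0.491, -0.492, 0.509]
force: [0.7, -4.3, 8.0]
gripper_width: 0.0111
```

```bash
python3 f.py
```

```text
t 50.05 q [ 0.45  0.42 -0.55  0.6  -0.    1.98] p [0.4135 0.2793 0.0275] jaw 1.92 down -1.0 F [ 0.4  -3.83  7.98] w 0.0111
F own x 0.71 own y -3.92 z 8.26 tau [-0.77  -0.101  0.022] x' 0.4229 y' 0.265 z 0.0275
```

Call:
{"api": "drive_tool", "payload": {
  "increments": [
    {"tx": -0.002,"ty": 0,"tz": 0,"rx": 0,"ry": 0,"rz": 0,"grip": 1},
    {"tx": -0.004,"ty": 0,"tz": 0,"rx": 0,"ry": 0,"rz": 0,"grip": 1},
    {"tx": -0.006,"ty": 0,"tz": 0,"rx": 0,"ry": 0,"rz": 0,"grip": 1},
    {"tx": -0.008,"ty": 0,"tz": 0,"rx": 0,"ry": 0,"rz": 0,"grip": 1},
    {"tx": -0.01,"ty": 0,"tz": 0,"rx": 0,"ry": 0,"rz": 0,"grip": 1},
    {"tx": -0.012,"ty": 0,"tz": 0,"rx": 0,"ry": 0,"rz": 0,"grip": 1},
    {"tx": -0.014,"ty": 0,"tz": 0,"rx": 0,"ry": 0,"rz": 0,"grip": 1},
    {"tx": -0.015,"ty": 0,"tz": 0,"rx": 0,"ry": 0,"rz": 0,"grip": 1},
    {"tx": -0.015,"ty": 0,"tz": 0,"rx": 0,"ry": 0,"rz": 0,"grip": 1}
  ],
  "newtons": 70
}}

```text
t: 50.95
tcp_pos: [0.4129, 0.2942, 0.0275]
tool_rot: [-0.508, 0.491, -0.492, 0.508]
force: [0.4, -4.5, 8.7]
gripper_width: 0.011
```

```bash
python3 f.py
```

```text
t 51.25 q [ 0.47  0.43 -0.53  0.61 -0.    2.01] p [0.4129 0.2942 0.0275] jaw 1.92 down -1.0 F [ 0.03 -4.1   8.47] w 0.0111
F own x 0.18 own y -4.28 z 8.12 tau [-0.836 -0.05   0.037] x' 0.4228 y' 0.2798 z 0.0275
```

Call:
{"api": "drive_tool", "payload": {
  "increments": [
    {"tx": -0.001,"ty": 0,"tz": 0,"rx": 0,"ry": 0,"rz": 0,"grip": 1},
    {"tx": -0.002,"ty": 0,"tz": 0,"rx": 0,"ry": 0,"rz": 0,"grip": 1},
    {"tx": -0.003,"ty": 0,"tz": 0,"rx": 0,"ry": 0,"rz": 0,"grip": 1},
    {"tx": -0.004,"ty": 0,"tz": 0,"rx": 0,"ry": 0,"rz": 0,"grip": 1},
    {"tx": -0.004,"ty": 0,"tz": 0,"rx": 0,"ry": 0,"rz": 0,"grip": 1}
  ],
  "newtons": 70
}}

```text
t: 51.75
tcp_pos: [0.4127, 0.2984, 0.0275]
tool_rot: [-0.508, 0.491, -0.492, 0.509]
force: [0.8, -4.0, 7.9]
gripper_width: 0.011
```

```bash
python3 f.py
```

```text
t 52.05 q [ 0.48  0.44 -0.52  0.61 -0.    2.02] p [0.4126 0.2984 0.0275] jaw 1.93 down -1.0 F [ 0.54 -3.82  6.97] w 0.0111
F own x 0.76 own y -3.53 z 8.13 tau [-0.742 -0.003  0.039] x' 0.4227 y' 0.2841 z 0.0275
```

Call:
{"api": "drive_tool", "payload": {
  "increments": [
    {"tx": -0.001,"ty": 0,"tz": 0,"rx": 0,"ry": 0,"rz": 0,"grip": 1},
    {"tx": -0.0015,"ty": 0,"tz": 0,"rx": 0,"ry": 0,"rz": 0,"grip": 1},
    {"tx": -0.002,"ty": 0,"tz": 0,"rx": 0,"ry": 0,"rz": 0,"grip": 1},
    {"tx": -0.0025,"ty": 0,"tz": 0,"rx": 0,"ry": 0,"rz": 0,"grip": 1},
    {"tx": -0.0025,"ty": 0,"tz": 0,"rx": 0,"ry": 0,"rz": 0,"grip": 1}
  ],
  "newtons": 70
}}

```text
t: 52.55
tcp_pos: [0.4126, 0.3002, 0.0276]
tool_rot: [0.508, -0.491, 0.493, -0.508]
force: [0.2, -5.5, 10.2]
gripper_width: 0.0115
```

```bash
python3 f.py
```

```text
t 52.85 q [ 0.49  0.44 -0.52  0.61 -0.    2.02] p [0.4125 0.3002 0.0276] jaw 1.9 down -1.0 F [ 0.68 -6.1  10.42] w 0.0115
F own x 0.13 own y -5.84 z 9.95 tau [-1.168  0.     0.014] x' 0.4226 y' 0.2858 z 0.0275
```

Call:
{"api": "drive_tool", "payload": {
  "increments": [
    {"tx": -0.0005,"ty": 0,"tz": 0,"rx": 0,"ry": 0,"rz": 0,"grip": 1},
    {"tx": -0.001,"ty": 0,"tz": 0,"rx": 0,"ry": 0,"rz": 0,"grip": 1},
    {"tx": -0.0015,"ty": 0,"tz": 0,"rx": 0,"ry": 0,"rz": 0,"grip": 1},
    {"tx": -0.0015,"ty": 0,"tz": 0,"rx": 0,"ry": 0,"rz": 0,"grip": 1}
  ],
  "newtons": 70
}}

```text
t: 53.25
tcp_pos: [0.4125, 0.3007, 0.0276]
tool_rot: [0.509, -0.49, 0.493, -0.507]
force: [1.5, -8.8, 12.3]
gripper_width: 0.0113
```

```bash
python3 f.py
```

```text
t 53.55 q [ 0.49  0.44 -0.52  0.61 -0.    2.03] p [0.4125 0.3007 0.0276] jaw 1.88 down -1.0 F [ 0.53 -8.19 11.02] w 0.0112
F own x 0.23 own y -8.53 z 12.05 tau [-1.725  0.005  0.025] x' 0.4226 y' 0.2863 z 0.0276
```

Call:
{"api": "drive_tool", "payload": {
  "increments": [
    {"tx": -0.0005,"ty": 0,"tz": 0,"rx": 0,"ry": 0,"rz": 0,"grip": 1},
    {"tx": -0.001,"ty": 0,"tz": 0,"rx": 0,"ry": 0,"rz": 0,"grip": 1},
    {"tx": -0.0015,"ty": 0,"tz": 0,"rx": 0,"ry": 0,"rz": 0,"grip": 1},
    {"tx": -0.002,"ty": 0,"tz": 0,"rx": 0,"ry": 0,"rz": 0,"grip": 1},
    {"tx": -0.002,"ty": 0,"tz": 0,"rx": 0,"ry": 0,"rz": 0,"grip": 1}
  ],
  "newtons": 70
}}

```text
t: 54.05
tcp_pos: [0.4125, 0.3009, 0.0278]
tool_rot: [0.509, -0.489, 0.495, -0.507]
force: [0.9, -13.1, 15.3]
gripper_width: 0.0111
```

```bash
python3 f.py; python3 - <<'E'
from st import *
a=Cam('top'); b=Cam('side')
o=cv2.imread('pics/top0.png')
cv2.imwrite("pics/seat.png",np.hstack([cv2.resize(a.im[195:240,165:225],(400,300),interpolation=cv2.INTER_CUBIC),cv2.resize(b.im[140:200,270:330],(300,300),interpolation=cv2.INTER_CUBIC)]))
E
```

```text
t 54.35 q [ 0.49  0.44 -0.51  0.62 -0.01  2.03] p [0.4125 0.3009 0.0278] jaw 1.84 down -1.0 F [ -0.35 -12.61  15.86] w 0.0106
F own x -0.29 own y -13.27 z 15.84 tau [-2.857  0.071  0.043] x' 0.4226 y' 0.2866 z 0.0278
```

View pics/seat.png

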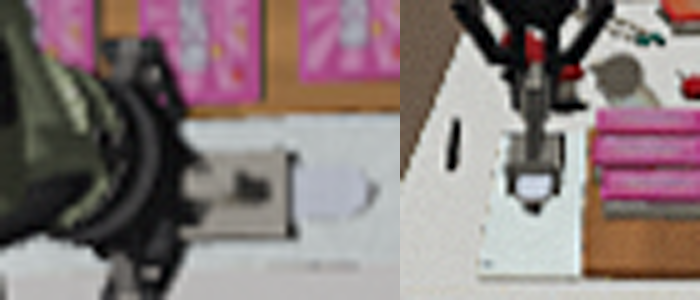

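The top view shows the holder's rear edge at crop x 290 and the rail nose at 377. I'll convert those to see how far there is to go.

```bash
python3 - <<'E'
from disp import *
a=Cam('top'); i=a.im.astype(int)
for r in (222,225,227): print(r,[tuple(x) for x in i[r,204:225]])
y=lambda u,v,z:(a.plane((u,v),z)[0,:2]@Y)
for u in (207.5,208,208.5,209): print(u,"rear y'",y(u,224,.0335).round(4),"-> centre",(y(u,224,.0335)+.04).round(4))
for u in (219,220,221): print(u,"nose y'",y(u,224,.02).round(4),"-> seat",(y(u,224,.02)+.078).round(4))
o=cv2.imread("pics/top0.png").astype(int); print("orig",[tuple(x) for x in o[224,178:202]])
for u in (183.5,184,184.5): print("stop",y(u,224,.032).round(4)-.0415, "front bottom",y(u,224,.02).round(4)-.0415)
E
```

```text
222 [(np.int64(58), np.int64(63), np.int64(65)), (np.int64(104), np.int64(109), np.int64(113)), (np.int64(141), np.int64(148), np.int64(152)), (np.int64(129), np.int64(137), np.int64(142)), (np.int64(97), np.int64(94), np.int64(93)), (np.int64(182), np.int64(173), np.int64(169)), (np.int64(196), np.int64(185), np.int64(181)), (np.int64(194), np.int64(183), np.int64(179)), (np.int64(194), np.int64(183), np.int64(179)), (np.int64(192), np.int64(181), np.int64(177)), (np.int64(193), np.int64(182), np.int64(178)), (np.int64(193), np.int64(181), np.int64(177)), (np.int64(191), np.int64(181), np.int64(176)), (np.int64(193), np.int64(182), np.int64(178)), (np.int64(197), np.int64(186), np.int64(181)), (np.int64(190), np.int64(179), np.int64(176)), (np.int64(153), np.int64(150), np.int64(148)), (np.int64(166), np.int64(165), np.int64(160)), (np.int64(188), np.int64(188), np.int64(183)), (np.int64(193), np.int64(192), np.int64(186)), (np.int64(192), np.int64(191), np.int64(185))]
225 [(np.int64(99), np.int64(105), np.int64(109)), (np.int64(119), np.int64(126), np.int64(130)), (np.int64(140), 
[... 2659 characters left out ...]
p.int64(170)), (np.int64(185), np.int64(174), np.int64(170)), (np.int64(186), np.int64(174), np.int64(171)), (np.int64(186), np.int64(175), np.int64(171)), (np.int64(181), np.int64(171), np.int64(167)), (np.int64(139), np.int64(139), np.int64(135)), (np.int64(142), np.int64(131), np.int64(124)), (np.int64(142), np.int64(132), np.int64(127)), (np.int64(143), np.int64(134), np.int64(126)), (np.int64(142), np.int64(134), np.int64(126)), (np.int64(145), np.int64(143), np.int64(136)), (np.int64(189), np.int64(177), np.int64(173)), (np.int64(185), np.int64(174), np.int64(170))]
stop 0.2853 front bottom 0.2891
stop 0.2837 front bottom 0.28740000000000004
stop 0.28200000000000003 front bottom 0.2857
```

The rear edge puts the holder's centre at y' 0.2866, and the seat estimates are 0.286–0.289, so it's at or nearly home. I'll unload the push and test whether it's held.

Call:
{"api": "drive_tool", "payload": {
  "increments": [
    {"tx": 0.001,"ty": 0,"tz": 0,"rx": 0,"ry": 0,"rz": 0,"grip": 1},
    {"tx": 0.002,"ty": 0,"tz": 0,"rx": 0,"ry": 0,"rz": 0,"grip": 1},
    {"tx": 0.003,"ty": 0,"tz": 0,"rx": 0,"ry": 0,"rz": 0,"grip": 1},
    {"tx": 0.004,"ty": 0,"tz": 0,"rx": 0,"ry": 0,"rz": 0,"grip": 1},
    {"tx": 0.004,"ty": 0,"tz": 0,"rx": 0,"ry": 0,"rz": 0,"grip": 1}
  ],
  "newtons": 70
}}

```text
t: 55.0
tcp_pos: [0.4125, 0.3005, 0.0275]
tool_rot: [-0.508, 0.491, -0.492, 0.509]
force: [0.1, -1.7, 7.3]
gripper_width: 0.011
```

```bash
python3 f.py
```

```text
t 55.3 q [ 0.49  0.44 -0.52  0.61 -0.    2.02] p [0.4125 0.3005 0.0275] jaw 1.92 down -1.0 F [ 1.06 -2.85  8.51] w 0.011
F own x 0.61 own y -3.02 z 7.65 tau [-0.651  0.031 -0.039] x' 0.4226 y' 0.2861 z 0.0275
```

Call:
{"api": "drive_tool", "payload": {
  "increments": [
    {"tx": 0.001,"ty": 0,"tz": 0,"rx": 0,"ry": 0,"rz": 0,"grip": 1},
    {"tx": 0.0015,"ty": 0,"tz": 0,"rx": 0,"ry": 0,"rz": 0,"grip": 1},
    {"tx": 0.002,"ty": 0,"tz": 0,"rx": 0,"ry": 0,"rz": 0,"grip": 1},
    {"tx": 0.002,"ty": 0,"tz": 0,"rx": 0,"ry": 0,"rz": 0,"grip": 1},
    {"tx": 0.002,"ty": 0,"tz": 0,"rx": 0,"ry": 0,"rz": 0,"grip": 1}
  ],
  "newtons": 70
}}

```text
t: 55.8
tcp_pos: [0.4125, 0.3004, 0.0276]
tool_rot: [-0.507, 0.492, -0.491, 0.51]
force: [0.0, 2.7, 6.2]
gripper_width: 0.011
```

```bash
python3 f.py
```

```text
t 56.1 q [ 0.48  0.44 -0.52  0.61  0.    2.02] p [0.4125 0.3004 0.0276] jaw 1.97 down -1.0 F [-0.12  2.3   6.36] w 0.0114
F own x 0.03 own y 2.19 z 6.44 tau [ 0.34   0.112 -0.062] x' 0.4226 y' 0.286 z 0.0276
```

Call:
{"api": "drive_tool", "payload": {
  "increments": [
    {"tx": 0.0005,"ty": 0,"tz": 0,"rx": 0,"ry": 0,"rz": 0,"grip": 1},
    {"tx": 0.001,"ty": 0,"tz": 0,"rx": 0,"ry": 0,"rz": 0,"grip": 1},
    {"tx": 0.0015,"ty": 0,"tz": 0,"rx": 0,"ry": 0,"rz": 0,"grip": 1},
    {"tx": 0.0015,"ty": 0,"tz": 0,"rx": 0,"ry": 0,"rz": 0,"grip": 1}
  ],
  "newtons": 70
}}

```text
t: 56.5
tcp_pos: [0.4126, 0.2997, 0.0277]
tool_rot: [-0.507, 0.492, -0.49, 0.51]
force: [-1.4, 4.2, 6.3]
gripper_width: 0.0111
```

```bash
python3 f.py
```

```text
t 56.8 q [ 0.48  0.44 -0.52  0.61  0.    2.02] p [0.4126 0.2997 0.0277] jaw 1.99 down -1.0 F [-0.79  4.23  5.57] w 0.011
F own x -0.09 own y 4.2 z 6.29 tau [ 0.799  0.172 -0.027] x' 0.4227 y' 0.2853 z 0.0277
```

Call:
{"api": "drive_tool", "payload": {
  "increments": [
    {"tx": 0,"ty": -0.0005,"tz": 0,"rx": 0,"ry": 0,"rz": 0,"grip": 1},
    {"tx": 0,"ty": -0.0007,"tz": 0,"rx": 0,"ry": 0,"rz": 0,"grip": 1},
    {"tx": 0,"ty": -0.0007,"tz": 0,"rx": 0,"ry": 0,"rz": 0,"grip": 1},
    {"tx": 0,"ty": -0.0007,"tz": 0,"rx": 0,"ry": 0,"rz": 0,"grip": 1}
  ],
  "newtons": 70
}}

```text
t: 57.2
tcp_pos: [0.4122, 0.2981, 0.0277]
tool_rot: [-0.508, 0.492, -0.491, 0.509]
force: [0.1, 4.4, 2.1]
gripper_width: 0.0111
```

```bash
python3 f.py
```

```text
t 57.5 q [ 0.48  0.44 -0.52  0.61  0.    2.02] p [0.4121 0.2975 0.0276] jaw 1.95 down -1.0 F [1.7 5.1 4. ] w 0.0113
F own x 0.6 own y 4.62 z 3.29 tau [ 1.192 -0.106  0.016] x' 0.4221 y' 0.2835 z 0.0277
```

Call:
{"api": "drive_tool", "payload": {
  "increments": [
    {"tx": -0.001,"ty": 0,"tz": 0,"rx": 0,"ry": 0,"rz": 0,"grip": 1},
    {"tx": -0.002,"ty": 0,"tz": 0,"rx": 0,"ry": 0,"rz": 0,"grip": 1},
    {"tx": -0.002,"ty": 0,"tz": 0,"rx": 0,"ry": 0,"rz": 0,"grip": 1}
  ],
  "newtons": 70
}}

```text
t: 57.8
tcp_pos: [0.4121, 0.2977, 0.0275]
tool_rot: [0.509, -0.491, 0.493, -0.508]
force: [1.3, -0.6, 5.5]
gripper_width: 0.0114
```

```bash
python3 f.py
```

```text
t 58.1 q [ 0.48  0.44 -0.52  0.61 -0.    2.02] p [0.412  0.2977 0.0275] jaw 1.9 down -1.0 F [1.5  0.07 5.26] w 0.011
F own x 1.0 own y -0.43 z 5.46 tau [ 0.062 -0.268  0.023] x' 0.422 y' 0.2834 z 0.0275
```

Call:
{"api": "drive_tool", "payload": {
  "increments": [
    {"tx": -0.001,"ty": 0,"tz": 0,"rx": 0,"ry": 0,"rz": 0,"grip": 1},
    {"tx": -0.0015,"ty": 0,"tz": 0,"rx": 0,"ry": 0,"rz": 0,"grip": 1},
    {"tx": -0.0015,"ty": 0,"tz": 0,"rx": 0,"ry": 0,"rz": 0,"grip": 1}
  ],
  "newtons": 70
}}

```text
t: 58.4
tcp_pos: [0.412, 0.2979, 0.0277]
tool_rot: [0.509, -0.49, 0.493, -0.507]
force: [1.0, -3.2, 9.4]
gripper_width: 0.0109
```

```bash
python3 f.py
```

```text
t 58.7 q [ 0.48  0.44 -0.52  0.61 -0.01  2.02] p [0.412  0.2979 0.0276] jaw 1.87 down -1.0 F [ 0.64 -4.3   8.3 ] w 0.0112
F own x 0.96 own y -3.85 z 9.17 tau [-0.734 -0.237  0.042] x' 0.422 y' 0.2836 z 0.0276
```

Call:
{"api": "drive_tool", "payload": {
  "increments": [
    {"tx": -0.001,"ty": 0,"tz": 0,"rx": 0,"ry": 0,"rz": 0,"grip": 1},
    {"tx": -0.0015,"ty": 0,"tz": 0,"rx": 0,"ry": 0,"rz": 0,"grip": 1},
    {"tx": -0.0015,"ty": 0,"tz": 0,"rx": 0,"ry": 0,"rz": 0,"grip": 1}
  ],
  "newtons": 70
}}

```text
t: 59.0
tcp_pos: [0.4119, 0.2987, 0.0277]
tool_rot: [0.51, -0.49, 0.494, -0.506]
force: [1.7, -5.5, 9.8]
gripper_width: 0.0113
```

```bash
python3 f.py
```

```text
Traceback (most recent call last):
  File "f.py", line 4, in <module>
    s=manip.read_state(); F.append(s["force"]);P.append(s["tcp_pos"]);T.append(s["wrist_torque"]); Cam('side')
                                                                                                   ~~~^^^^^^^^
  File "h.py", line 6, in __init__
    f=manip.grab_frame(n); s.im=f["frame"]; s.K=np.array(f["camera_matrix"]); s.p=np.array(f["position"]); s.R=R.from_quat(f["rotation"]).as_matrix()
ValueError: 200 camera calls are used up
```

The camera budget is used up, because my force-averaging loop spent frames on it. From here I work by force and position only. I'll push home again and watch the force.

Call:
{"api": "drive_tool", "payload": {
  "increments": [
    {"tx": -0.0005,"ty": 0,"tz": 0,"rx": 0,"ry": 0,"rz": 0,"grip": 1},
    {"tx": -0.001,"ty": 0,"tz": 0,"rx": 0,"ry": 0,"rz": 0,"grip": 1},
    {"tx": -0.001,"ty": 0,"tz": 0,"rx": 0,"ry": 0,"rz": 0,"grip": 1}
  ],
  "newtons": 70
}}

```text
t: 59.4
tcp_pos: [0.4119, 0.2995, 0.0277]
tool_rot: [0.51, -0.49, 0.494, -0.506]
force: [1.3, -6.7, 10.6]
gripper_width: 0.0115
```

Call:
{"api": "drive_tool", "payload": {
  "increments": [
    {"tx": -0.0005,"ty": 0,"tz": 0,"rx": 0,"ry": 0,"rz": 0,"grip": 1},
    {"tx": -0.001,"ty": 0,"tz": 0,"rx": 0,"ry": 0,"rz": 0,"grip": 1},
    {"tx": -0.001,"ty": 0,"tz": 0,"rx": 0,"ry": 0,"rz": 0,"grip": 1}
  ],
  "newtons": 70
}}

```text
t: 59.7
tcp_pos: [0.412, 0.2999, 0.0278]
tool_rot: [0.51, -0.489, 0.495, -0.506]
force: [1.0, -8.5, 12.2]
gripper_width: 0.0109
```

Call:
{"api": "drive_tool", "payload": {
  "increments": [
    {"tx": -0.0005,"ty": 0,"tz": 0,"rx": 0,"ry": 0,"rz": 0,"grip": 1},
    {"tx": -0.001,"ty": 0,"tz": 0,"rx": 0,"ry": 0,"rz": 0,"grip": 1},
    {"tx": -0.001,"ty": 0,"tz": 0,"rx": 0,"ry": 0,"rz": 0,"grip": 1}
  ],
  "newtons": 70
}}

```text
t: 60.0
tcp_pos: [0.4119, 0.3007, 0.0278]
tool_rot: [0.51, -0.489, 0.495, -0.506]
force: [0.1, -8.1, 12.5]
gripper_width: 0.0111
```

Call:
{"api": "drive_tool", "payload": {
  "increments": [
    {"tx": -0.0005,"ty": 0,"tz": 0,"rx": 0,"ry": 0,"rz": 0,"grip": 1},
    {"tx": -0.001,"ty": 0,"tz": 0,"rx": 0,"ry": 0,"rz": 0,"grip": 1},
    {"tx": -0.001,"ty": 0,"tz": 0,"rx": 0,"ry": 0,"rz": 0,"grip": 1}
  ],
  "newtons": 70
}}

```text
t: 60.3
tcp_pos: [0.4119, 0.3008, 0.0279]
tool_rot: [0.51, -0.489, 0.495, -0.505]
force: [1.9, -10.7, 15.7]
gripper_width: 0.011
```

Call:
{"api": "drive_tool", "payload": {
  "increments": [
    {"tx": -0.0005,"ty": 0,"tz": 0,"rx": 0,"ry": 0,"rz": 0,"grip": 1},
    {"tx": -0.001,"ty": 0,"tz": 0,"rx": 0,"ry": 0,"rz": 0,"grip": 1},
    {"tx": -0.001,"ty": 0,"tz": 0,"rx": 0,"ry": 0,"rz": 0,"grip": 1}
  ],
  "newtons": 70
}}

```text
t: 60.6
tcp_pos: [0.4119, 0.3009, 0.028]
tool_rot: [0.511, -0.488, 0.496, -0.505]
force: [1.0, -12.9, 16.6]
gripper_width: 0.0109
```

Call:
{"api": "drive_tool", "payload": {
  "increments": [
    {"tx": -0.0005,"ty": 0,"tz": 0,"rx": 0,"ry": 0,"rz": 0,"grip": 1},
    {"tx": -0.001,"ty": 0,"tz": 0,"rx": 0,"ry": 0,"rz": 0,"grip": 1},
    {"tx": -0.001,"ty": 0,"tz": 0,"rx": 0,"ry": 0,"rz": 0,"grip": 1}
  ],
  "newtons": 70
}}

```text
t: 60.9
tcp_pos: [0.4119, 0.301, 0.0281]
tool_rot: [0.511, -0.488, 0.497, -0.504]
force: [0.8, -15.5, 18.4]
gripper_width: 0.011
```

Call:
{"api": "drive_tool", "payload": {
  "increments": [
    {"tx": -0.0005,"ty": 0,"tz": 0,"rx": 0,"ry": 0,"rz": 0,"grip": 1},
    {"tx": -0.001,"ty": 0,"tz": 0,"rx": 0,"ry": 0,"rz": 0,"grip": 1},
    {"tx": -0.001,"ty": 0,"tz": 0,"rx": 0,"ry": 0,"rz": 0,"grip": 1}
  ],
  "newtons": 70
}}

```text
t: 61.2
tcp_pos: [0.4119, 0.3012, 0.0282]
tool_rot: [0.511, -0.487, 0.497, -0.504]
force: [0.9, -18.2, 21.3]
gripper_width: 0.011
```

The force climbs steadily to 18 N with almost no travel, more than the detent takes, so the holder is against the end stop. I'll unload, let go, then regrip unstressed for a gentle pull test.

Call:
{"api": "drive_tool", "payload": {
  "increments": [
    {"tx": 0.002,"ty": 0,"tz": 0,"rx": 0,"ry": 0,"rz": 0,"grip": 1},
    {"tx": 0.004,"ty": 0,"tz": 0,"rx": 0,"ry": 0,"rz": 0,"grip": 1},
    {"tx": 0.006,"ty": 0,"tz": 0,"rx": 0,"ry": 0,"rz": 0,"grip": 1},
    {"tx": 0.006,"ty": 0,"tz": 0,"rx": 0,"ry": 0,"rz": 0,"grip": 1},
    {"tx": 0.006,"ty": 0,"tz": 0,"rx": 0,"ry": 0,"rz": 0,"grip": 1}
  ],
  "newtons": 70
}}

```text
t: 61.7
tcp_pos: [0.4119, 0.3004, 0.0276]
tool_rot: [0.509, -0.49, 0.494, -0.507]
force: [1.2, -4.1, 8.1]
gripper_width: 0.0113
```

Call:
{"api": "drive_tool", "payload": {
  "increments": [
    {"tx": 0,"ty": 0,"tz": 0,"rx": 0,"ry": 0,"rz": 0,"grip": 0.2},
    {"tx": 0,"ty": 0,"tz": 0,"rx": 0,"ry": 0,"rz": 0,"grip": 0.2},
    {"tx": 0,"ty": 0,"tz": 0,"rx": 0,"ry": 0,"rz": 0,"grip": 0.2},
    {"tx": 0,"ty": 0,"tz": 0,"rx": 0,"ry": 0,"rz": 0,"grip": 0.2}
  ],
  "newtons": 70
}}

```text
t: 62.1
tcp_pos: [0.411, 0.3028, 0.027]
tool_rot: [0.509, -0.491, 0.491, -0.508]
force: [-0.8, -0.0, 0.2]
gripper_width: 0.0345
```

Call:
{"api": "drive_tool", "payload": {
  "increments": [
    {"tx": 0.0023,"ty": 0,"tz": 0.0013,"rx": 0,"ry": 0,"rz": 0,"grip": 0.2},
    {"tx": 0.0023,"ty": 0,"tz": 0.0013,"rx": 0,"ry": 0,"rz": 0,"grip": 0.2},
    {"tx": 0.0023,"ty": 0,"tz": 0.0013,"rx": 0,"ry": 0,"rz": 0,"grip": 1},
    {"tx": 0.0023,"ty": 0,"tz": 0.0013,"rx": 0,"ry": 0,"rz": 0,"grip": 1},
    {"tx": 0.0023,"ty": 0,"tz": 0.0013,"rx": 0,"ry": 0,"rz": 0,"grip": 1},
    {"tx": 0.0023,"ty": -0.0005,"tz": 0.0013,"rx": 0,"ry": 0,"rz": 0,"grip": 1},
    {"tx": 0.0023,"ty": -0.0005,"tz": 0.0013,"rx": 0,"ry": 0,"rz": 0,"grip": 1},
    {"tx": 0.0023,"ty": -0.0005,"tz": 0.0013,"rx": 0,"ry": 0,"rz": 0,"grip": 1}
  ],
  "newtons": 40
}}

```text
t: 62.9
tcp_pos: [0.4129, 0.3009, 0.0279]
tool_rot: [0.508, -0.491, 0.491, -0.508]
force: [0.8, 0.0, -1.3]
gripper_width: 0.0114
```

Call:
{"api": "drive_tool", "payload": {
  "increments": [
    {"tx": 0.0005,"ty": 0,"tz": 0,"rx": 0,"ry": 0,"rz": 0,"grip": 1},
    {"tx": 0.001,"ty": 0,"tz": 0,"rx": 0,"ry": 0,"rz": 0,"grip": 1},
    {"tx": 0.001,"ty": 0,"tz": 0,"rx": 0,"ry": 0,"rz": 0,"grip": 1}
  ],
  "newtons": 40
}}

```text
t: 63.2
tcp_pos: [0.413, 0.2999, 0.028]
tool_rot: [0.508, -0.491, 0.491, -0.508]
force: [-0.5, -0.6, -2.9]
gripper_width: 0.0114
```

Call:
{"api": "drive_tool", "payload": {
  "increments": [
    {"tx": 0.0005,"ty": 0,"tz": 0,"rx": 0,"ry": 0,"rz": 0,"grip": 1},
    {"tx": 0.0005,"ty": 0,"tz": 0,"rx": 0,"ry": 0,"rz": 0,"grip": 1}
  ],
  "newtons": 40
}}

```text
t: 63.4
tcp_pos: [0.4131, 0.2994, 0.028]
tool_rot: [0.508, -0.491, 0.491, -0.508]
force: [-0.1, -0.6, -2.0]
gripper_width: 0.0118
```

Call:
{"api": "drive_tool", "payload": {
  "increments": [
    {"tx": 0.0005,"ty": 0,"tz": 0,"rx": 0,"ry": 0,"rz": 0,"grip": 1},
    {"tx": 0.0005,"ty": 0,"tz": 0,"rx": 0,"ry": 0,"rz": 0,"grip": 1}
  ],
  "newtons": 40
}}

```text
t: 63.6
tcp_pos: [0.4131, 0.2991, 0.028]
tool_rot: [-0.508, 0.492, -0.491, 0.509]
force: [-0.5, -0.8, -1.9]
gripper_width: 0.0117
```

Call:
{"api": "drive_tool", "payload": {
  "increments": [
    {"tx": 0.0005,"ty": 0,"tz": 0,"rx": 0,"ry": 0,"rz": 0,"grip": 1},
    {"tx": 0.0005,"ty": 0,"tz": 0,"rx": 0,"ry": 0,"rz": 0,"grip": 1}
  ],
  "newtons": 40
}}

```text
t: 63.8
tcp_pos: [0.4132, 0.2988, 0.0281]
tool_rot: [-0.508, 0.492, -0.491, 0.509]
force: [-0.3, 1.5, -1.1]
gripper_width: 0.0116
```

Call:
{"api": "drive_tool", "payload": {
  "increments": [
    {"tx": 0.0005,"ty": 0,"tz": 0,"rx": 0,"ry": 0,"rz": 0,"grip": 1},
    {"tx": 0.0005,"ty": 0,"tz": 0,"rx": 0,"ry": 0,"rz": 0,"grip": 1}
  ],
  "newtons": 40
}}

```text
t: 64.0
tcp_pos: [0.4133, 0.2984, 0.0282]
tool_rot: [-0.508, 0.492, -0.491, 0.509]
force: [-0.4, 3.5, -0.9]
gripper_width: 0.0116
```

With nothing pressing down, the holder moves freely from y 0.3009 to 0.2990, and then a spring resists (1.5 then 3.5 N). That's the detent sitting in its notch, with the stop 1.5–2 mm ahead of it. I'll centre it and release.

Call:
{"api": "drive_tool", "payload": {
  "increments": [
    {"tx": -0.0005,"ty": 0,"tz": 0,"rx": 0,"ry": 0,"rz": 0,"grip": 1},
    {"tx": -0.001,"ty": 0,"tz": 0,"rx": 0,"ry": 0,"rz": 0,"grip": 1},
    {"tx": -0.0015,"ty": 0,"tz": 0,"rx": 0,"ry": 0,"rz": 0,"grip": 1},
    {"tx": -0.0015,"ty": 0,"tz": 0,"rx": 0,"ry": 0,"rz": 0,"grip": 1},
    {"tx": -0.0015,"ty": 0,"tz": 0,"rx": 0,"ry": 0,"rz": 0,"grip": 1}
  ],
  "newtons": 40
}}

```text
t: 64.5
tcp_pos: [0.4131, 0.2992, 0.0279]
tool_rot: [0.509, -0.491, 0.492, -0.508]
force: [0.3, 1.0, -0.1]
gripper_width: 0.0116
```

Call:
{"api": "drive_tool", "payload": {
  "increments": [
    {"tx": -0.0005,"ty": 0,"tz": 0,"rx": 0,"ry": 0,"rz": 0,"grip": 1},
    {"tx": -0.0005,"ty": 0,"tz": 0,"rx": 0,"ry": 0,"rz": 0,"grip": 1},
    {"tx": -0.0005,"ty": 0,"tz": 0,"rx": 0,"ry": 0,"rz": 0,"grip": 1}
  ],
  "newtons": 20
}}

```text
t: 64.8
tcp_pos: [0.4128, 0.2998, 0.0278]
tool_rot: [0.509, -0.491, 0.491, -0.508]
force: [0.9, 0.1, -2.6]
gripper_width: 0.0115
```

Call:
{"api": "drive_tool", "payload": {
  "increments": [
    {"tx": 0,"ty": 0,"tz": 0,"rx": 0,"ry": 0,"rz": 0,"grip": 0.2},
    {"tx": 0,"ty": 0,"tz": 0,"rx": 0,"ry": 0,"rz": 0,"grip": 0.2},
    {"tx": 0,"ty": 0,"tz": 0,"rx": 0,"ry": 0,"rz": 0,"grip": 0.2},
    {"tx": 0,"ty": 0,"tz": 0,"rx": 0,"ry": 0,"rz": 0,"grip": 0.2}
  ],
  "newtons": 20
}}

```text
t: 65.2
tcp_pos: [0.4132, 0.3, 0.0281]
tool_rot: [-0.508, 0.491, -0.491, 0.509]
force: [-0.9, 0.0, 0.1]
gripper_width: 0.0342
```

```bash
python3 -c "
from st import *
st()"
```

```text
t 65.2 q [ 0.48  0.44 -0.52  0.61 -0.    2.02] p [0.4132 0.3    0.0281] jaw 1.95 down -1.0 F [-0.95  0.04  0.07] w 0.0342
```

Call:
{"api": "drive_tool", "payload": {
  "increments": [
    {"tx": 0,"ty": -0.02,"tz": 0,"rx": 0,"ry": 0,"rz": 0,"grip": 0.2},
    {"tx": 0,"ty": -0.05,"tz": 0,"rx": 0,"ry": 0,"rz": 0,"grip": 0.2},
    {"tx": 0,"ty": -0.09,"tz": 0,"rx": 0,"ry": 0,"rz": 0,"grip": 0.2},
    {"tx": 0,"ty": -0.13,"tz": 0,"rx": 0,"ry": 0,"rz": 0,"grip": 0.2},
    {"tx": 0,"ty": -0.15,"tz": 0,"rx": 0,"ry": 0,"rz": 0,"grip": 0.2},
    {"tx": 0,"ty": -0.15,"tz": 0,"rx": 0,"ry": 0,"rz": 0,"grip": 0.2},
    {"tx": 0,"ty": -0.15,"tz": 0,"rx": 0,"ry": 0,"rz": 0,"grip": 0.2}
  ],
  "newtons": 20
}}

```text
t: 65.9
tcp_pos: [0.4131, 0.3, 0.1779]
tool_rot: [-0.508, 0.491, -0.491, 0.509]
force: [-0.1, -1.0, 0.0]
gripper_width: 0.0342
```

```bash
python3 -c "
from st import *
st(); print(manip.hand_in())"
```

```text
t 65.9 q [ 0.48  0.27 -0.33  0.98 -0.    2.02] p [0.4131 0.3    0.1779] jaw 1.95 down -1.0 F [-0.14 -0.97  0.01] w 0.0342
the job is handed in; nothing more can be done
None
```

The job is handed in at t = 65.9 s. I believe the price holder is clicked home, but I confirmed that by force only, because the 200 camera calls had run out by then.

- **Tins:** I lifted all five. Three were full (about 2.7–2.9 N) and lie flat side by side on the board. Two were empty (about 0.2 and 0.6 N) and lie one on the other in the crate. The last pictures showed the three on the board and the stack in the crate. One board tin sits about 5 mm further back than the other two.
- **Holder:** I set it on the landing and slid it onto the rail until it was hard against the end stop (18 N with almost no travel). I let go and gripped it again with nothing pressing down. It then moved freely for about 2 mm, and pulling back met a spring that rose to 3.5 N. That fits the detent sitting in its notch. I centred it in the free range and let go; the gripper then rose clear with no force on it.
- **Bystanders:** I did not touch the bell, the tape or the jars, as far as forces and pictures showed.

**What went wrong or disagreed:**
- The first grip missed, because the real fingertips sat about 28 mm above the reported tool position; I corrected for this from then on.
- During an earlier pull test the holder crept back about 2.5 mm at 4–5 N, so I pushed it home again.
- The camera estimates of the seat along the rail differed by about 3 mm.
- My force-averaging loop used up the camera calls, so there is no final picture of the holder.

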